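# Clamp the eye end in the bar clamp for gauging

### The job

Clamp the steel eye end for gauging: press in the thumb release on the back of the clamp's sliding head and, keeping it pressed, slide the head along its bar until the pad bears lightly on the part, then let the release go so that the head locks. Then squeeze the pistol-grip trigger again and again, letting it spring back fully each time, until the part is gripped firmly between the pad and the fixed jaw and the trigger stops short of home under a moderate squeeze. Leave the part clamped flat on the plate with release and trigger let go, and do not disturb the other things on the desk.

Things in the scene. Friction and masses are not known exactly. Their poses are not given: they have to be found in the camera images.
- clamp: One-hand bar clamp, bench-mounted on an aluminium plate (140 x 350 x 12 mm) fixed to the desk. Origin on the desk under the bar's centre line. +y: along the bar to the fixed jaw; +x: from the bar to the jaws and the part (-x: to the pistol grip); z up. Steel bar 22 wide, 8 thick, centre line at x 0, 34 mm high, y -205 to 130 mm. Plate: x -23 to 117, y -210 to 140 mm. No part over 60 mm high.
- head (a joint): Travel of the black sliding head along the bar, m: 0 fully open, growing to 0.15 towards the fixed jaw. A spring dog in the bar's 6 mm notches locks it both ways (play about 1 mm) unless the release is pressed in; let go between two notches, the head may shift up to 3 mm before it locks. With the release in it slides with about 3 N.
- release_face (a point): Middle of the outer face of the release when it is out: a round grey thumb button, 23 mm across, on the head's rear (-y) side, 34 mm above the desk, standing 10 mm proud of the head. It is pressed along +y. The point moves with the head, not with the button.
- head_front (a point): Point on the head's front (+y) face straight opposite the release, 54 mm in +y from release_face, 34 mm above the desk. The head here is a block 18 to 50 mm above the desk, 44 mm long in y. Release and front face can be pinched together from above, fingers closing along the bar; finger pads up to 24 mm wide fit between bar and trigger.
- release (a joint): How far the release is pressed in, m: 0 out, 0.006 fully in. Spring-loaded, 3.5 N to start, 8 N fully in; the head is free from about 0.004.
- grip_back (a point): Point on the rear (-y) face of the pistol grip, 105 mm in -x from the bar's centre line, 34 mm above the desk. The grip runs from the head to -x (53 to 137 mm from the bar's centre line), 22 mm thick in y, 27 mm high. Grip and trigger can be pinched together from above here, fingers closing along the bar.
- trigger_front (a point): Point on the trigger's front (+y) face, opposite grip_back when the trigger is out (52.5 mm in +y from it), 34 mm above the desk. The trigger is a grey bar 22 mm high and 80 mm long in front of the grip and parallel to it. The point moves with the trigger.
- trigger (a joint): Angle of the trigger, rad: 0 out, 0.26 home. Squeezing moves only the trigger (-y, to the fixed grip): 52.5 mm over grip and trigger falls to 37 mm (39 under a flat finger). It springs back with 3 to 5 N; a free squeeze takes 12 to 18 N. Each full squeeze and return ratchets the pad up to 2.5 mm on, 22 mm in all, and holds it. It hardens as the part is gripped; once firm, 28 N stops short of home.
- pad_face (a point): Middle of the front (+y) face of the round rubber pad (28 mm across, facing +y) on the head's nose, 62 mm in +x from the bar's centre line, 34 mm above the desk. The pad is sprung: it gives 10 mm along y, 1.5 N for each mm. It moves with the head and the ratchet. Bearing lightly: under 10 N; firm: 12 N and more.
- pad: The sprung pad itself; its origin is 8 mm behind the pad face.
- fixed_jaw: The fixed jaw, a steel casting at the bar's +y end; same origin and axes as the clamp.
- jaw_face (a point): Middle of the fixed jaw's flat face (66 x 30 mm, facing -y), 62 mm in +x from the bar, 31 mm above the desk.
- eye_end: The part: a bare steel eye end, 80 x 50 x 34 mm, upright 30 mm bore, an ear with a cross hole standing on one end, 67 mm high in all, 0.8 kg. Origin under the bore's centre; body x -25 to 55, y -25 to 25 mm, ear at x 38. Loose on the clamp's plate (12 mm up), flat sides to the two jaws, up to 14 mm short of the fixed jaw; pushed by the pad it slides with a few N until it meets the jaw.
- caliper: Bystander: digital caliper lying beside the clamp, 235 mm. Leave it.
- bore_gauge: Bystander: bore gauge with a round dial, 220 mm, lying beside the clamp. Leave it.
- plug_gauge: Bystander: plug gauge, 88 mm, lying on the clamp's plate behind the head. Leave it.
- calculator: Bystander: desk calculator, 165 x 125 x 24 mm. Leave it.
- bushing: Bystander: turned steel bushing, 64 mm across, 45 mm high. Leave it.
- micrometer: Bystander: outside micrometer, 160 mm. Leave it.
- pencil: Bystander: pencil, 165 mm. Leave it.
Things that resemble listed ones, but are neither listed nor needed, are in the scene too. What is shaped like the eye_end but orange or purple is not meant.

How it is judged:
By the outcome, as a careful person would: the job done as asked, in the order asked, and still so for the second after the job is handed in, with the robot touching nothing.
It also fails if it takes over 58 s, if anything falls off the work surface, if the arm or the gripper's body presses on something with over 40 N, if the wrist force passes 120 N, or if a joint passes its speed limit or range.

### The arm

A 7-joint arm with a two-finger parallel gripper is mounted at the origin on the work surface. World frame = base frame: x ahead of the robot, y to its left, z up, the work surface at z = 0. Lengths are in m, angles in rad, forces in N, time in s.
With the tool pointing down it reaches from about 0.425 to 0.925 m from the base axis. Payload 6.8 kg.
Tool frame: the origin (TCP) lies at the very end of the fingers, on their centre line; the grasp point (between the pads) lies 19 mm behind it; z points along the fingers, y is the line along which they close (so a half turn about z gives the same grasp; the last joint's range is limited). The gripper opens to 85 mm and grips with 20 to 120 N. Pads are 22 mm wide; open, the fingers measure 114 mm over their backs; the gripper's body (76 mm by 85 mm) begins 54 mm behind the grasp point. The pads swing forward as they close: fully open they stand 13 mm farther back than shut.
Start: joints at [1.156, 0.477, 0.022, 1.555, -0.011, 1.109, -0.083], TCP at [0.204, -0.643, 0.231] pointing down, gripper open.
Joint ranges: [-2.96, 2.96], [-0.34, 2.1], [-1.41, 1.46], [0.24, 2.44], [-1.37, 4.51], [0.17, 1.92], [-2.96, 2.96]. Speed limits (rad/s): [2.39, 2.39, 3.14, 3.14, 3.14, 3.14, 3.14].

### API

Orientations are given as a rotation vector (axis times angle).
In Python, from bench import monitor, optics, r gives the robot as it stands.
- The arm moves only by the shell command python3 -m crank 'ROWS' [OPENING] [FORCE]. ROWS is JSON, a list of rows, each a list of 2 entries, a list of its own where there are three numbers: the shift along the tool's x, y, z in cm, then the turn, a rotation vector about the tool's x, y, z in rad. A call has 1 to 5 rows; each row shifts and turns the commanded pose from where the row before left it, along the tool's axes as they then stand; what a row does not reach is not made up. A row lasts 1/10 s, in which the tool goes at most 50 mm and 8.59 degrees, less where a joint would pass 70% of its speed; a pose out of reach is approached as far as the arm can. A call is refused whole if a number of a shift passes 5 or a number of a turn 0.15, either way. A call with a gripper value outside its range is refused whole. OPENING is the finger opening in cm, from 0 to 8.54, set as the call begins (- or left out, the last holds). The fingers move at their own pace and stop on an object; FORCE is the grip in N (left out, the last holds). Time passes only in rows, so rows that do not move let the fingers close. It gives the time, the measured TCP pose, the force, the opening and the grip force at its end, in the units of the state.
- monitor.get_obs(): the state, without advancing time (a new reading comes with each control period).
- optics.grab_frame(name): name is "scene" or "top"; returns (picture, depth): 480x640x3 uint8, red, green, blue; 480x640 float32, m along the optical axis (not along the pixel's ray), 0 where there is no reading.
- optics.camera_model(name): a dict with "vertical_fov" (degrees; the focal length in pixels is half the picture's height over the tangent of half this angle, whatever the lens; pixels are square), "cx", "cy" (the principal point, pixels), "R" (3x3) and "t" (3): a world point X has camera coordinates R X + t. Camera axes: x right, y down, z forward; pixel columns grow to the right and rows downward; lengths in m; the calibration is good to about 2 mm. A picture is of the moment at which its call begins. camera_model takes no time and is no camera call.
- r.hand_in(): hands the job in; it is judged then, once.
The state is a dict: "clock": time; "joints": joint angles; "qvel": joint speeds; "tau": joint torques, N m; "tcp_pos": TCP position; "orientation": TCP orientation; "contact_force": force on the tool from outside, world axes, zero at the start; "moment": the same for the moment, N m; "grip_width": finger opening in m; "gripper_force": force on a finger pad.
Only numpy, scipy, OpenCV 4.12 (cv2) and the standard library are available. Lean on these libraries where they do the work, as an engineer would, in place of code of your own. Each camera call takes 0.05 s, during which the arm holds its last target. There are 200 camera calls.

## Working session

There is one attempt and no reset: what is moved stays moved. The work goes in short steps, Python scripts to look and compute and a shell command to move; the robot and the scene stay as the last step left them, time stands still between calls to the robot, and variables do not carry over. Pictures are saved under pics/ and viewed, at most 10 in all, crops included, and the job is handed in when it is done.

```bash
mkdir -p pics; ls; python3 - <<'E'
from bench import monitor, optics, r
import cv2,numpy as np
for n in("scene","top"):
    p,d=optics.grab_frame(n); cv2.imwrite(f"pics/{n}0.png",p[:,:,::-1]); np.save(f"pics/{n}0.npy",d)
    m=optics.camera_model(n); print(n,m)
print(monitor.get_obs())
E
```

```text
pics
scene {'vertical_fov': 42.036608356667244, 'cx': 321.0885250644034, 'cy': 226.17801966906234, 'R': array([[-0.55490988,  0.83189917,  0.00433569],
       [ 0.69934576,  0.46930137, -0.53913981],
       [-0.45054471, -0.29614186, -0.84220512]]), 't': array([ 0.29489479, -0.31136836,  1.87277604])}
top {'vertical_fov': 52.05172765565985, 'cx': 315.05425092910934, 'cy': 248.05577833275407, 'R': array([[ 0.02732989, -0.99950573, -0.01553592],
       [-0.98904676, -0.0247822 , -0.14550723],
       [ 0.14505029,  0.01934245, -0.9892352 ]]), 't': array([-0.00464471,  0.5149709 ,  1.5579029 ])}
{'clock': 0.1, 'joints': array([ 1.15589493,  0.47770772,  0.02235045,  1.55634328, -0.01150862,
        1.10926108, -0.08310006]), 'qvel': array([ 0.00090403, -0.00283047,  0.00068509, -0.00310212,  0.00052629,
       -0.00058731, -0.00051021]), 'tau': array([ 4.46158054e-03, -5.97760749e+01,  1.61356397e+00, -2.81955135e+01,
        1.27914129e-02,  5.02770519e-03,  1.99739766e-06]), 'tcp_pos': array([ 0.20368986, -0.64299126,  0.23043351]), 'orientation': array([-3.10316559e+00, -4.79811951e-01,  5.52593216e-04]), 'contact_force': array([4.44237542e-01, 5.34629865e-05, 2.26535407e-03]), 'moment': array([0.01022647, 0.04516543, 0.0171463 ]), 'gripper_force': 0.0, 'grip_width': 0.08531181945628506}
```

View pics/top0.png

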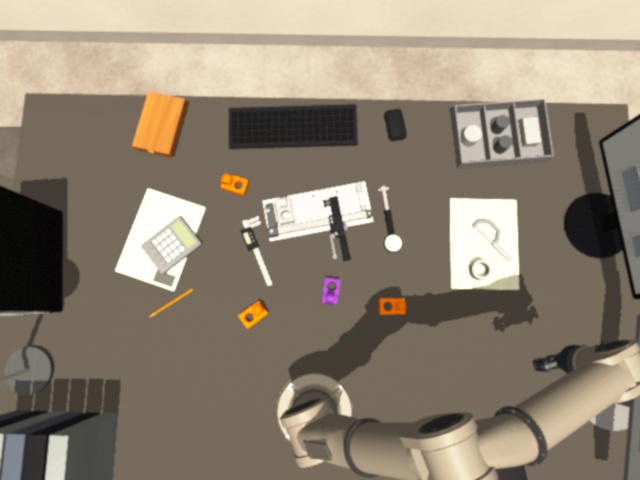

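View pics/scene0.png

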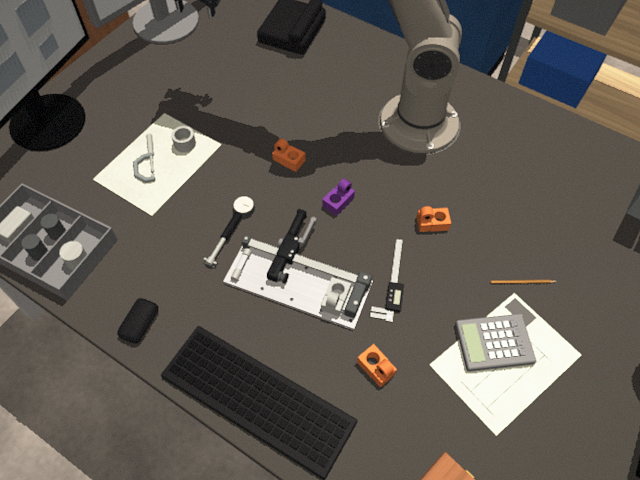

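Top view: the clamp is at about (318,210), with the fixed jaw at the left end (270,215), the head and grip at (338,228) and the steel part at (285,213). The calculator is at (170,245), the caliper at (257,255) and the bore gauge at (390,220). Candidates for the part are the steel one on the plate (285,213), orange ones at (235,184), (253,314) and (392,306), and a purple one at (331,290). Only the bare steel one on the plate fits, so I'll confirm it enlarged.

```bash
python3 - <<'E'
import cv2
p=cv2.imread("pics/top0.png")[170:275,250:390]; cv2.imwrite("pics/topc.png",cv2.resize(p,None,fx=5.5,fy=5.5,interpolation=cv2.INTER_CUBIC))
p=cv2.imread("pics/scene0.png")[200:332,215:391]; cv2.imwrite("pics/scenec.png",cv2.resize(p,None,fx=4.5,fy=4.5,interpolation=cv2.INTER_CUBIC))
E
```

```text
(no output)
```

View pics/topc.png

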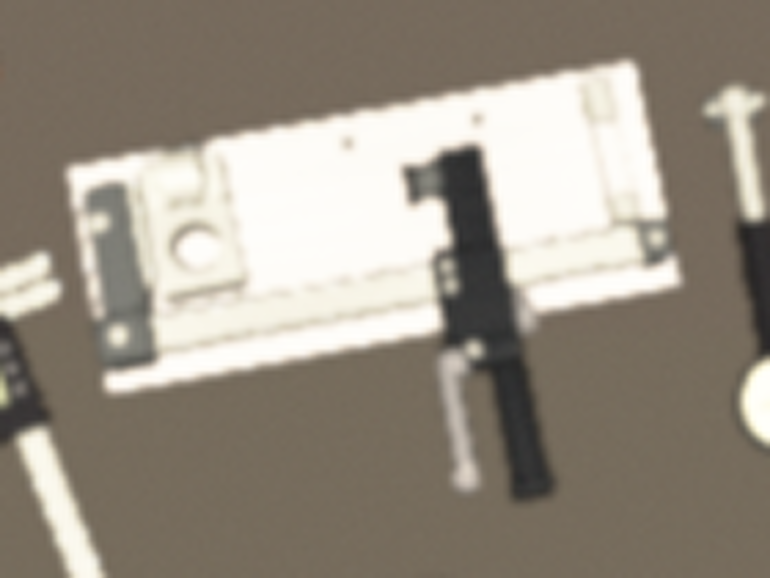

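View pics/scenec.png

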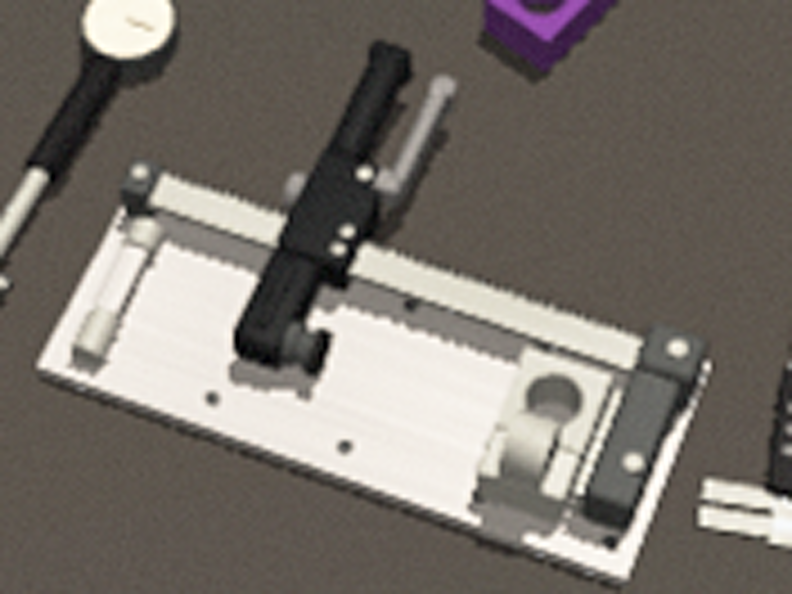

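The crops confirm the part: bare steel, flat on the plate, with its bore at crop (197,250) and its ear at (185,180), a short gap from the fixed jaw. The release is at crop (527,315) on the head's right side, and the trigger is at (458,420), left of the grip at (520,430). Next I'll work out the poses.

```bash
cat > h.py <<'E'
import numpy as np, cv2
from bench import monitor, optics
from scipy.spatial.transform import Rotation as Ro
def cast(n,uv,z):
    m=optics.camera_model(n); f=240/np.tan(np.radians(m["vertical_fov"])/2); R=np.array(m["R"]);c=-R.T@m["t"]
    d=R.T@np.array([(uv[0]-m["cx"])/f,(uv[1]-m["cy"])/f,1]); return c+d*(z-c[2])/d[2]
def proj(n,X):
    m=optics.camera_model(n); f=240/np.tan(np.radians(m["vertical_fov"])/2); q=np.array(m["R"])@X+m["t"]
    return q[:2]/q[2]*f+[m["cx"],m["cy"]]
T=lambda u,v:(250+u/5.5,170+v/5.5)
S=lambda u,v:(215+u/4.5,200+v/4.5)
E
python3 - <<'E'
from h import *
C=np.array([(117,140),(117,-210),(-23,-210),(-23,140)])/1000
W=[]
for n,f,px in(("top",T,[(68,167),(635,62),(682,285),(107,393)]),("scene",S,[(628,582),(38,370),None,(710,362)])):
    W+= [(c,cast(n,f(*p),.012)[:2]) for c,p in zip(C,px) if p]
A=np.array([w[0] for w in W]);B=np.array([w[1] for w in W])
def fit(A,B):
    a=A-A.mean(0);b=B-B.mean(0);U,s,V=np.linalg.svd(a.T@b);R=(U@V).T
    return R,B.mean(0)-R@A.mean(0)
for sl in(slice(0,4),slice(0,7)):
    R,t=fit(A[sl],B[sl]);print(np.degrees(np.arctan2(R[1,0],R[0,0])),t,np.round((A@R.T+t-B)*1000,1).tolist())
np.savez("pose.npz",R=R,t=t)
cl=lambda n,p,z:np.round(R.T@(cast(n,p,z)[:2]-t)*1000,1)
for nm,n,p,z in[("btn edge","top",T(538,315),.036),("head front top","top",T(437,275),.05),("headrear top","top",T(518,335),.05),("grip back","top",T(545,440),.047),("grip front","top",T(507,440),.047),("trig front","top",T(447,430),.045),("trig back","top",T(470,425),.045),("pad face","top",T(405,183),.040),("bore","top",T(197,250),.046),("part back","top",T(243,285),.046),("bore s","scene",S(553,397),.046),("btn s","scene",S(287,188),.034),("pad s","scene",S(322,350),.034),("trig end","top",T(467,485),.045),("trig s end","scene",S(447,85),.045),("jawface","top",T(150,300),.046)]: print(nm,cl(n,p,z))
E
```

```text
12.158732257848886 [0.59018291 0.02771924] [[-0.7, -1.2], [-0.9, 0.9], [0.4, 1.4], [1.2, -1.1], [-3.1, -5.2], [-4.8, -6.7], [-2.5, -2.6]]
12.296991007432696 [0.59166491 0.02965172] [[0.4, 1.0], [1.0, 3.2], [2.4, 3.4], [2.4, 0.7], [-2.0, -3.0], [-2.9, -4.4], [-1.3, -0.8]]
btn edge [ -31.9 -121.9]
head front top [  0.4 -66.9]
headrear top [ -43.9 -106.8]
grip back [-107.7 -110.4]
grip front [-103.5  -88.5]
trig front [-90.8 -55.3]
trig back [-90.4 -69.1]
pad face [ 61.  -59.3]
bore [43.  69.8]
part back [17.  46.8]
bore s [47.6 71.8]
btn s [ -27.2 -118.2]
pad s [ 61.5 -58.7]
trig end [-124.9  -60.5]
trig s end [-119.5  -56.6]
jawface [ 18.5 102.5]
```

```bash
cat >> h.py <<'E'
def go(x,y,z,yaw=None):
    "cm shift along tool axes to the clamp point (mm), tool z-turn left over"
    P=np.load("pose.npz");R,t=P["R"],P["t"];o=monitor.get_obs();O=Ro.from_rotvec(o["orientation"])
    w=np.r_[R@np.array([x,y])/1000+t,z/1000]; X=O.as_matrix()[:,0]
    c=R.T@(o["tcp_pos"][:2]-t)*1000
    print("t",round(o["clock"],2),"clampTCP",np.round(c,1),"z",round(o["tcp_pos"][2]*1000,1),"shift cm",np.round(O.inv().apply(w-o["tcp_pos"])*100,2),
     "turnz",round(np.arctan2(X[1],X[0])-np.arctan2(R[1,0],R[0,0]),3),"tilt",np.round(O.as_matrix()[:,2],3),"F",np.round(R.T@o["contact_force"][:2],1),round(o["contact_force"][2],1),"w",round(o["grip_width"]*1000,1),"gf",round(o["gripper_force"],1))
E
python3 -m crank '[[[0,0,0],[0,0,0.092]],[[3.5,-3.4,0],[0,0,0]],[[3.5,-3.4,0],[0,0,0]],[[3.5,-3.4,0],[0,0,0]],[[3.5,-3.4,0],[0,0,0]]]' 8.54 20
python3 -m crank '[[[3.5,-3.4,0],[0,0,0]],[[3.5,-3.4,0],[0,0,0]],[[3.5,-3.4,0],[0,0,0]],[[3.5,-3.4,0],[0,0,0]],[[3.5,-3.4,0],[0,0,0]]]'
python3 - <<'E'
from h import *
go(-27,-91,120)
R,t=(np.load("pose.npz")[k] for k in"Rt")
cl=lambda n,p,z:np.round(R.T@(cast(n,p,z)[:2]-t)*1000,1)
for nm,p,z in[("btn up",T(530,295),.034),("btn low",T(530,332),.034),("trig start",T(455,350),.045),("bar lower edge",T(600,268),.045),("bar upper edge",T(600,235),.045)]:print(nm,cl("top",p,z))
for nm,p,z in[("btn a",S(302,176),.034),("btn b",S(285,200),.034),("bar top near",S(250,205),.045),("bar top far",S(250,238),.045),("trig start",S(385,188),.045)]:print(nm,cl("scene",p,z))
E
```

```text
clock: 0.6
tcp_pos: [0.3123, -0.4788, 0.2309]
orientation: [-3.123, -0.336, 0.0]
contact_force: [1.0, 0.3, 0.7]
grip_width: 0.0856
gripper_force: 0.0
clock: 1.1
tcp_pos: [0.4469, -0.2755, 0.2312]
orientation: [-3.123, -0.336, 0.0]
contact_force: [0.7, -0.6, 0.8]
grip_width: 0.0853
gripper_force: 0.0
t 1.1 clampTCP [-206.4 -267.4] z 231.2 shift cm [ 17.95 -17.63  11.12] turnz 0.0 tilt [-0.  0. -1.] F [ 0.6 -0.8] 0.8 w 85.3 gf 0.0
btn up [ -18.8 -119.8]
btn low [ -40.8 -115.4]
trig start [-44.9 -69. ]
bar lower edge [ -12.7 -162.6]
bar upper edge [   6.8 -166.6]
btn a [ -37.7 -113.4]
btn b [ -19.5 -116.1]
bar top near [  -3.3 -130. ]
bar top far [  16.4 -121.2]
trig start [-41.7 -63.4]
```

```bash
python3 -m crank '[[[3.5,-3.4,1.5],[0,0,0]],[[3.5,-3.4,1.5],[0,0,0]],[[3.5,-3.4,1.5],[0,0,0]],[[3.5,-3.4,1.5],[0,0,0]],[[3.4,-3.4,1.5],[0,0,0]]]'
python3 -m crank '[[[0.5,-0.6,3.6],[0,0,0]],[[0,0,0],[0,0,0]]]'
python3 - <<'E'
from h import *
go(-28,-91,17)
a=optics.grab_frame("scene")[0];b=optics.grab_frame("top")[0]
cv2.imwrite("pics/s1.png",a[:,:,::-1]);cv2.imwrite("pics/t1.png",b[:,:,::-1])
ca=cv2.resize(a[190:290,230:350],(480,400),interpolation=2);cb=cv2.resize(b[180:280,290:370],(320,400),interpolation=2)
cv2.imwrite("pics/c1.png",np.hstack([ca,cb])[:,:,::-1])
E
```

```text
clock: 1.6
tcp_pos: [0.5784, -0.0763, 0.1568]
orientation: [3.123, 0.336, -0.0]
contact_force: [1.1, -0.9, 0.1]
grip_width: 0.0857
gripper_force: 0.0
clock: 1.8
tcp_pos: [0.5788, -0.0678, 0.1172]
orientation: [-3.12, -0.344, 0.012]
contact_force: [-1.2, 0.3, -1.0]
grip_width: 0.085
gripper_force: 0.0
t 1.8 clampTCP [-33.3 -92.5] z 117.2 shift cm [ 0.61 -0.11 10.02] turnz 0.005 tilt [-0.008  0.002 -1.   ] F [-1.1  0.6] -1.0 w 85.0 gf 0.0
```

View pics/c1.png

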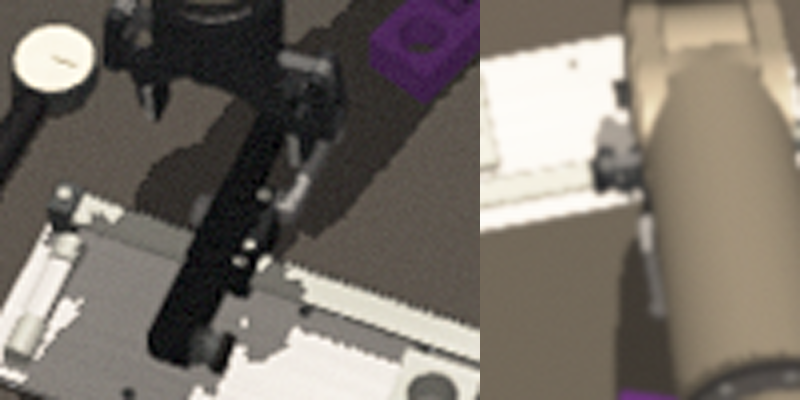

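The scene view shows the open fingers straddling the head from above, with tips at scene pixels of about (268,218) and (305,232). The top view is blocked by the arm. I'll check the camera against the robot with the fingertips.

```bash
python3 - <<'E'
from h import *
R,t=(np.load("pose.npz")[k] for k in"Rt")
for z in(.120,.130):
    q=[R.T@(cast("scene",p,z)[:2]-t)*1000 for p in((268.3,219),(304,233))];print(z,np.round(q,1),np.round((q[0]+q[1])/2,1))
# scene-only points: bar edges at z=.038
S1=lambda u,v:(230+u/4,190+v/4)
for nm,p,z in[("bar lower",S1(390,293),.038),("bar upper",S1(390,325),.038),("btn",S1(202,212),.034),("trig near-bar end",S1(295,205),.045)]:print(nm,np.round(R.T@(cast("scene",p,z)[:2]-t)*1000,1))
E
```

```text
0.12 [[ -31.8 -143.4]
 [ -26.5  -46.2]] [-29.2 -94.8]
0.13 [[ -26.1 -140.1]
 [ -20.8  -43.6]] [-23.4 -91.9]
bar lower [-12.2  21.7]
bar upper [ 9.1 29.9]
btn [ -25.5 -112.6]
trig near-bar end [-46.1 -56.4]
```

```bash
python3 -m crank '[[[0.6,-0.1,2],[0,0,0]],[[0,0,3],[0,0,0]],[[0,0,2.5],[0,0,0]],[[0,0,1.5],[0,0,0]],[[0,0,0],[0,0,0]]]'
python3 - <<'E'
from h import *
go(-28,-92,17)
E
```

```text
clock: 2.4
tcp_pos: [0.586, -0.0701, 0.031]
orientation: [3.123, 0.334, -0.003]
contact_force: [0.2, 0.1, -0.0]
grip_width: 0.0854
gripper_force: 0.0
t 2.4 clampTCP [-26.8 -96.3] z 31.0 shift cm [-0.12 -0.43  1.4 ] turnz -0.002 tilt [-0.002 -0.001 -1.   ] F [0.2 0. ] -0.0 w 85.4 gf 0.0
```

```bash
python3 -m crank '[[[-0.1,-0.4,0.7],[0,0,0]],[[0,0,0.7],[0,0,0]],[[0,0,0],[0,0,0]]]'
python3 - <<'E'
from h import *
go(-28,-92,17)
E
python3 -m crank '[[[0,0,0],[0,0,0]],[[0,0,0],[0,0,0]],[[0,0,0],[0,0,0]]]' 6 20
python3 - <<'E'
from h import *
go(-28,-92,17)
E
```

```text
clock: 2.7
tcp_pos: [0.5851, -0.0648, 0.0176]
orientation: [3.123, 0.337, -0.0]
contact_force: [-1.1, 0.7, -0.2]
grip_width: 0.0856
gripper_force: 0.0
t 2.7 clampTCP [-26.6 -90.9] z 17.6 shift cm [-0.14  0.11  0.06] turnz 0.0 tilt [-0. -0. -1.] F [-0.9  0.9] -0.2 w 85.6 gf 0.0
clock: 3.0
tcp_pos: [0.5855, -0.065, 0.018]
orientation: [3.123, 0.337, 0.001]
contact_force: [-0.4, -0.8, -0.3]
grip_width: 0.0604
gripper_force: 0.0
t 3.0 clampTCP [-26.2 -91.2] z 18.0 shift cm [-0.18  0.08  0.1 ] turnz 0.0 tilt [ 0.001 -0.    -1.   ] F [-0.5 -0.7] -0.3 w 60.4 gf 0.0
```

```bash
python3 -m crank '[[[-0.1,0,0.1],[0,0,0]],[[0,0,0],[0,0,0]],[[0,0,0],[0,0,0]]]' 5.2 20
python3 -m crank '[[[0,0,0],[0,0,0]],[[0,0,0],[0,0,0]],[[0,0,0],[0,0,0]]]' 4.5 20
python3 - <<'E'
from h import *
go(-28,-92,17)
E
```

```text
clock: 3.3
tcp_pos: [0.5851, -0.0637, 0.0175]
orientation: [-3.122, -0.338, -0.003]
contact_force: [-0.7, 3.4, 5.8]
grip_width: 0.052
gripper_force: 6.5
clock: 3.6
tcp_pos: [0.5855, -0.0646, 0.0179]
orientation: [-3.123, -0.337, -0.004]
contact_force: [-1.2, 1.3, 8.0]
grip_width: 0.0475
gripper_force: 23.1
t 3.6 clampTCP [-26.1 -90.8] z 17.9 shift cm [-0.19  0.12  0.09] turnz 0.001 tilt [ 0.003  0.    -1.   ] F [-0.9  1.5] 8.0 w 47.5 gf 23.1
```

```bash
python3 -m crank '[[[-0.1,-0.8,-0.1],[0,0,0]],[[0,-1.2,0],[0,0,0]],[[0,-1.2,0],[0,0,0]],[[0,-1.2,0],[0,0,0]],[[0,-1.2,0],[0,0,0]]]'
python3 - <<'E'
from h import *
go(-28,4,17)
E
```

```text
clock: 4.1
tcp_pos: [0.5738, -0.0111, 0.018]
orientation: [3.123, 0.335, 0.008]
contact_force: [7.4, -2.5, -5.9]
grip_width: 0.0476
gripper_force: 25.9
t 4.1 clampTCP [-26.2 -36. ] z 18.0 shift cm [-0.18 -4.    0.09] turnz -0.001 tilt [ 0.005 -0.    -1.   ] F [ 6.7 -4. ] -5.9 w 47.6 gf 25.9
```

```bash
python3 -m crank '[[[0.15,-1,0.1],[0,0,0]],[[0,-1,0],[0,0,0]],[[0,-1,0],[0,0,0]],[[0,-0.5,0],[0,0,0]],[[0,0,0],[0,0,0]]]'
python3 - <<'E'
from h import *
go(-28,14,17)
a=optics.grab_frame("scene")[0]
cv2.imwrite("pics/s2.png",a[:,:,::-1]);cv2.imwrite("pics/c2.png",cv2.resize(a[220:330,270:390],None,fx=5,fy=5,interpolation=2)[:,:,::-1])
E
```

```text
clock: 4.6
tcp_pos: [0.5658, 0.0256, 0.0179]
orientation: [-3.122, -0.338, -0.002]
contact_force: [-2.2, 1.3, 9.6]
grip_width: 0.0476
gripper_force: 28.9
t 4.6 clampTCP [-26.2   1.5] z 17.9 shift cm [-0.18 -1.25  0.09] turnz 0.001 tilt [ 0.001  0.001 -1.   ] F [-1.9  1.8] 9.6 w 47.6 gf 28.9
```

View pics/c2.png

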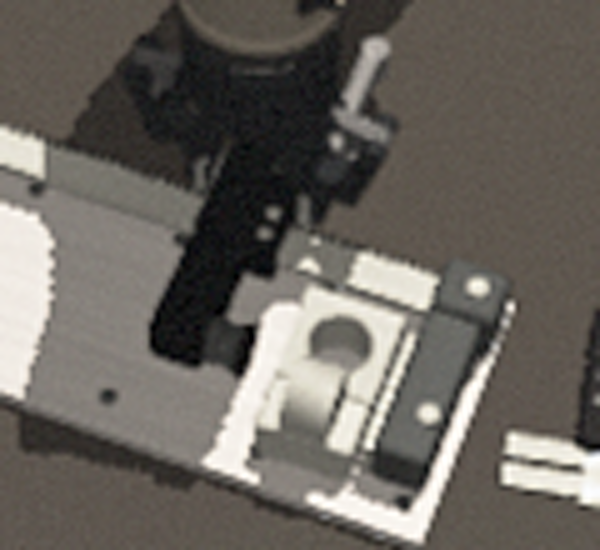

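The head is sliding with the release in. The pad face is at crop (248,355) and the part's rear face at about (268,385), leaving a gap of roughly 1 cm. The fingers are clear of the part.

```bash
python3 -m crank '[[[0,-0.4,-0.05],[0,0,0]],[[0,-0.4,0],[0,0,0]],[[0,0,0],[0,0,0]]]' | grep -E "pos|contact"
for i in 1; do python3 -m crank '[[[0,-0.2,0],[0,0,0]],[[0,0,0],[0,0,0]]]' | grep -E "pos|contact"; done
python3 -m crank '[[[0,-0.2,0],[0,0,0]],[[0,0,0],[0,0,0]]]' | grep -E "pos|contact"
python3 -m crank '[[[0,-0.2,0],[0,0,0]],[[0,0,0],[0,0,0]]]' | grep -E "pos|contact"
python3 -m crank '[[[0,-0.2,0],[0,0,0]],[[0,0,0],[0,0,0]]]' | grep -E "pos|contact"
python3 - <<'E'
from h import *
go(-28,14,17)
a=optics.grab_frame("scene")[0]
cv2.imwrite("pics/s3.png",a[:,:,::-1]);cv2.imwrite("pics/c3.png",cv2.resize(a[260:330,300:390],None,fx=7,fy=7,interpolation=2)[:,:,::-1])
E
```

```text
tcp_pos: [0.5642, 0.0329, 0.0179]
contact_force: [0.1, 0.4, 6.6]
tcp_pos: [0.5639, 0.0342, 0.0179]
contact_force: [-0.9, -0.8, 6.8]
tcp_pos: [0.5634, 0.0361, 0.0179]
contact_force: [0.4, -0.9, 6.9]
tcp_pos: [0.563, 0.038, 0.0179]
contact_force: [0.8, -1.6, 5.5]
tcp_pos: [0.5626, 0.04, 0.0179]
contact_force: [-0.6, -0.7, 7.2]
t 5.75 clampTCP [-26.2  16.3] z 17.9 shift cm [-0.18  0.23  0.09] turnz 0.0 tilt [ 0.001  0.    -1.   ] F [-0.7 -0.6] 7.2 w 47.4 gf 28.1
```

View pics/c3.png

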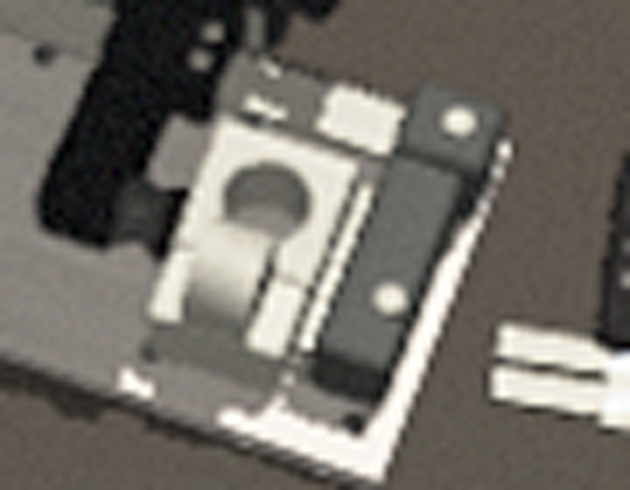

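Here the pad, at crop (178,220), is at or almost at the part. A gap to the jaw of several mm remains at (340,260). I'll continue in small steps.

```bash
cat > part.py <<'E'
from h import *
import sys
R,t=(np.load("pose.npz")[k] for k in"Rt")
a=optics.grab_frame("scene")[0]; cv2.imwrite(f"pics/{sys.argv[1]}.png",a[:,:,::-1])
# part shift since first frame, from the bore/ear patch (sub-pixel, upsampled)
b=cv2.imread("pics/s3.png")[:,:,::-1]
g=lambda i:cv2.resize(cv2.cvtColor(np.ascontiguousarray(i),7),None,fx=4,fy=4,interpolation=cv2.INTER_CUBIC)
A,B=g(b),g(a); x0,y0,x1,y1=328,280,352,308
m=cv2.matchTemplate(B[(y0-12)*4:(y1+12)*4,(x0-12)*4:(x1+12)*4],A[y0*4:y1*4,x0*4:x1*4],cv2.TM_CCOEFF_NORMED)
_,s,_,l=cv2.minMaxLoc(m); d=np.array(l)/4-12
p=np.array([340.,294]); D=R.T@(cast("scene",p+d,.046)-cast("scene",p,.046))[:2]*1000
print("part moved px",d,"clamp mm",np.round(D,1),round(s,2)); go(-28,14,17)
E
python3 -m crank '[[[0,-0.2,0],[0,0,0]],[[0,0,0],[0,0,0]]]' | grep -E "contact"
python3 -m crank '[[[0,-0.2,0],[0,0,0]],[[0,0,0],[0,0,0]]]' | grep -E "contact"
python3 part.py s4
python3 -m crank '[[[0,-0.2,0],[0,0,0]],[[0,0,0],[0,0,0]]]' | grep -E "contact"
python3 -m crank '[[[0,-0.2,0],[0,0,0]],[[0,0,0],[0,0,0]]]' | grep -E "contact"
python3 part.py s5
```

```text
contact_force: [-0.2, -0.6, 6.2]
contact_force: [0.2, -3.4, 6.1]
part moved px [0. 0.] clamp mm [0. 0.] 1.0
t 6.25 clampTCP [-26.2  19.4] z 17.9 shift cm [-0.18  0.54  0.09] turnz -0.0 tilt [ 0.002 -0.    -1.   ] F [-0.  -3.4] 6.8 w 47.4 gf 27.5
contact_force: [1.1, -4.0, 6.7]
contact_force: [1.7, -4.0, 6.9]
part moved px [0.5  0.25] clamp mm [0.2 1.4] 0.89
t 6.7 clampTCP [-26.2  22.7] z 17.9 shift cm [-0.18  0.87  0.09] turnz -0.001 tilt [ 0.002 -0.001 -1.   ] F [-0.1 -5.6] 7.4 w 47.8 gf 27.0
```

```bash
python3 -m crank '[[[0,-0.2,0],[0,0,0]],[[0,0,0],[0,0,0]]]' | grep -E "contact"
python3 -m crank '[[[0,-0.2,0],[0,0,0]],[[0,0,0],[0,0,0]]]' | grep -E "contact"
python3 part.py s6
python3 -m crank '[[[0,-0.2,0],[0,0,0]],[[0,0,0],[0,0,0]]]' | grep -E "contact"
python3 part.py s7
```

```text
contact_force: [1.4, -4.9, 6.8]
contact_force: [1.6, -6.2, 6.6]
part moved px [0.75 0.5 ] clamp mm [0.6 2.2] 0.78
t 7.15 clampTCP [-26.2  25.7] z 17.9 shift cm [-0.18  1.17  0.09] turnz -0.001 tilt [ 0.002 -0.002 -1.   ] F [-0.1 -7. ] 6.8 w 47.2 gf 26.3
contact_force: [2.4, -7.4, 6.4]
part moved px [0.75 0.5 ] clamp mm [0.6 2.2] 0.77
t 7.4 clampTCP [-26.2  26.9] z 17.9 shift cm [-0.18  1.29  0.1 ] turnz -0.002 tilt [ 0.002 -0.003 -1.   ] F [-0.4 -8.9] 6.8 w 47.5 gf 25.7
```

```bash
python3 -m crank '[[[0,0.15,0],[0,0,0]],[[0,0,0],[0,0,0]]]' | grep -E "contact"
python3 part.py s8
python3 -m crank '[[[0,0,0],[0,0,0]],[[0,0,0],[0,0,0]],[[0,0,0],[0,0,0]],[[0,0,0],[0,0,0]]]' 7 | grep -E "contact|width"
python3 part.py s9
```

```text
contact_force: [2.4, -6.9, 6.5]
part moved px [0.75 0.5 ] clamp mm [0.6 2.2] 0.79
t 7.65 clampTCP [-26.2  26. ] z 17.9 shift cm [-0.18  1.2   0.1 ] turnz -0.002 tilt [ 0.002 -0.002 -1.   ] F [ 0.4 -7.1] 6.9 w 47.9 gf 26.1
contact_force: [0.7, -4.0, -1.6]
grip_width: 0.0698
part moved px [0.75 0.5 ] clamp mm [0.6 2.2] 0.76
t 8.1 clampTCP [-27.5  28. ] z 16.8 shift cm [-0.05  1.4  -0.02] turnz -0.0 tilt [-0.001 -0.001 -1.   ] F [-0.4 -4. ] -1.8 w 70.0 gf 2.1
```

```bash
python3 -m crank '[[[0,0,0],[0,0,0]],[[0,0,0],[0,0,0]]]' 8 | grep -E "contact|width|gripper"
python3 - <<'E'
from h import *
go(-28,28,17)
a=cv2.cvtColor(optics.grab_frame("scene")[0],4)
cv2.imwrite("pics/s10.png",a);cv2.imwrite("pics/c10.png",cv2.resize(a[210:330,270:390],None,fx=5,fy=5,interpolation=2))
E
```

```text
contact_force: [-0.6, -0.5, -0.1]
grip_width: 0.0802
gripper_force: 0.0
t 8.3 clampTCP [-26.8  29.7] z 17.2 shift cm [-0.12  0.17  0.02] turnz 0.001 tilt [ 0.     0.001 -1.   ] F [-0.7 -0.4] -0.1 w 80.2 gf 0.0
```

View pics/c10.png

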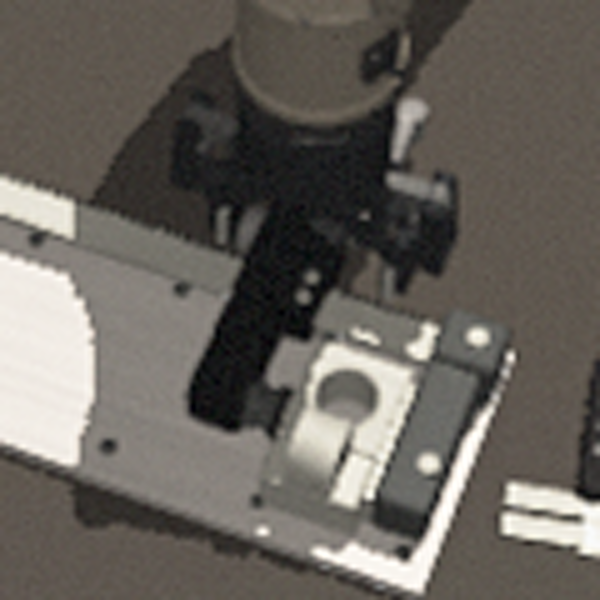

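The fingers are now free and the pad is at the part, crop (285,410). The head seems to have shifted back on locking, so I'll measure that.

```bash
python3 - <<'E'
from h import *
R,t=(np.load("pose.npz")[k] for k in"Rt")
g=lambda n:cv2.resize(cv2.imread(f"pics/{n}.png",0),None,fx=8,fy=8,interpolation=cv2.INTER_CUBIC)
def tr(B,A,box,z):
    x0,y0,x1,y1=box;B,A=g(B),g(A)
    m=cv2.matchTemplate(A[(y0-6)*8:(y1+6)*8,(x0-6)*8:(x1+6)*8],B[y0*8:y1*8,x0*8:x1*8],cv2.TM_CCOEFF_NORMED);_,s,_,l=cv2.minMaxLoc(m);d=np.array(l)/8-6
    p=np.array([(x0+x1)/2,(y0+y1)/2]);return d,np.round(R.T@(cast("scene",p+d,z)-cast("scene",p,z))[:2]*1000,1),round(s,2)
for n in("s6","s7","s8","s9"):print(n,"head",tr("s10",n,(306,288,330,298),.05),"dots",tr("s10",n,(326,262,336,272),.05),"part",tr("s10",n,(330,284,348,302),.046))
E
```

```text
s6 head (array([0.375, 0.375]), array([0.6, 1.2]), 0.92) dots (array([1.5  , 0.375]), array([-0.4,  3.8]), 0.97) part (array([-0.125,  0.   ]), array([ 0.1, -0.3]), 0.96)
s7 head (array([0.5  , 0.375]), array([0.5, 1.5]), 0.91) dots (array([1.875, 0.5  ]), array([-0.4,  4.8]), 0.98) part (array([-0.125,  0.   ]), array([ 0.1, -0.3]), 0.98)
s8 head (array([0.375, 0.375]), array([0.6, 1.2]), 0.92) dots (array([1.5  , 0.375]), array([-0.4,  3.8]), 0.96) part (array([-0.125,  0.   ]), array([ 0.1, -0.3]), 0.96)
s9 head (array([0., 0.]), array([0., 0.]), 0.99) dots (array([0., 0.]), array([0., 0.]), 0.98) part (array([-0.125,  0.   ]), array([ 0.1, -0.3]), 0.98)
```

```bash
python3 - <<'E'
from h import *
R,t=(np.load("pose.npz")[k] for k in"Rt")
for n,p,z in[("top",T(45,415),.01),("top",T(60,285),.01),("top",T(103,570),.01),("scene",(324,220),.045),("scene",(354,231),.045)]:print(np.round(R.T@(cast(n,p,z)[:2]-t)*1000,1))
go(-105,29,17)
E
```

```text
[-31.3 179.1]
[ 45.6 156.6]
[-130.1  160.9]
[-125.5  -31.9]
[-122.4   52.4]
t 8.35 clampTCP [-26.7  29.6] z 17.3 shift cm [-7.83  0.05  0.02] turnz 0.001 tilt [ 0.     0.001 -1.   ] F [0.  0.6] 0.3 w 80.2 gf 0.0
```

```bash
python3 -m crank '[[[-1.5,0,0],[0,0,0]],[[-2.2,0,0],[0,0,0]],[[-2.2,0,0],[0,0,0]],[[-1.9,0,0],[0,0,0]],[[0,0,0],[0,0,0]]]' 8.3 28 | grep contact
python3 - <<'E'
from h import *
go(-105,29,17)
E
python3 -m crank '[[[0,0,0],[0,0,0]],[[0,0,0],[0,0,0]],[[0,0,0],[0,0,0]]]' 5.8 28
python3 - <<'E'
from h import *
go(-105,29,17)
E
```

```text
contact_force: [-0.1, -0.1, -0.5]
t 8.85 clampTCP [-107.9   28.8] z 17.0 shift cm [ 0.29 -0.02 -0.  ] turnz 0.001 tilt [-0.003 -0.001 -1.   ] F [-0.1 -0.1] -0.5 w 83.1 gf 0.0
clock: 9.15
tcp_pos: [0.4842, 0.0356, 0.0173]
orientation: [-3.123, -0.337, -0.002]
contact_force: [0.6, -0.5, -0.0]
grip_width: 0.058
gripper_force: 0.0
t 9.15 clampTCP [-103.7   28.7] z 17.3 shift cm [-0.13 -0.03  0.03] turnz 0.0 tilt [ 0.001  0.001 -1.   ] F [ 0.5 -0.7] -0.0 w 58.0 gf 0.0
```

```bash
python3 -m crank '[[[0,0.2,0],[0,0,0]],[[0,0.3,0],[0,0,0]],[[0,0.2,0],[0,0,0]],[[0,0,0],[0,0,0]],[[0,0,0],[0,0,0]]]' 3 28 | grep -E "cont|gri"
python3 -c "from h import *;go(-105,29,17)"
python3 -m crank '[[[0,-0.3,0],[0,0,0]],[[0,-0.3,0],[0,0,0]],[[0,-0.1,0],[0,0,0]],[[0,0,0],[0,0,0]],[[0,0,0],[0,0,0]]]' 5.8 28 | grep -E "cont|gri"
python3 -c "from h import *;go(-105,29,17)"
```

```text
contact_force: [-4.3, -4.7, 18.4]
grip_width: 0.0388
gripper_force: 30.4
t 9.65 clampTCP [-104.3   20.2] z 18.5 shift cm [-0.07 -0.88  0.14] turnz 0.002 tilt [ 0.001 -0.002 -1.   ] F [-5.2 -3.7] 18.4 w 38.8 gf 30.4
contact_force: [0.1, -0.3, -0.1]
grip_width: 0.0581
gripper_force: 0.0
t 10.15 clampTCP [-105.2   28.3] z 16.9 shift cm [ 0.02 -0.07 -0.01] turnz 0.0 tilt [-0. -0. -1.] F [ 0.1 -0.3] -0.1 w 58.1 gf 0.0
```

```bash
python3 -m crank '[[[0,0.3,-0.1],[0,0,0]],[[0,0.3,-0.1],[0,0,0]],[[0,0.2,0],[0,0,0]],[[0,0,0],[0,0,0]],[[0,0,0],[0,0,0]]]' 3 28 | grep -E "cont|gri"
python3 -m crank '[[[0,-0.3,0.1],[0,0,0]],[[0,-0.3,0.1],[0,0,0]],[[0,-0.2,0],[0,0,0]],[[0,0,0],[0,0,0]],[[0,0,0],[0,0,0]]]' 5.8 28 | grep -E "cont|gri"
python3 -m crank '[[[0,0.3,-0.1],[0,0,0]],[[0,0.3,-0.1],[0,0,0]],[[0,0.2,0],[0,0,0]],[[0,0,0],[0,0,0]],[[0,0,0],[0,0,0]]]' 3 28 | grep -E "cont|gri"
python3 -m crank '[[[0,-0.3,0.1],[0,0,0]],[[0,-0.3,0.1],[0,0,0]],[[0,-0.2,0],[0,0,0]],[[0,0,0],[0,0,0]],[[0,0,0],[0,0,0]]]' 5.8 28 | grep -E "cont|gri"
python3 part.py s11
```

```text
contact_force: [-2.2, -2.0, 6.6]
grip_width: 0.0384
gripper_force: 32.9
contact_force: [0.4, 0.6, -0.6]
grip_width: 0.0581
gripper_force: 0.0
contact_force: [-1.9, -2.6, 8.2]
grip_width: 0.0384
gripper_force: 32.0
contact_force: [0.6, -0.4, -0.4]
grip_width: 0.058
gripper_force: 0.0
part moved px [0.75 0.5 ] clamp mm [0.6 2.2] 0.83
t 12.2 clampTCP [-105.1   28.2] z 17.1 shift cm [7.71 1.42 0.01] turnz -0.0 tilt [-0. -0. -1.] F [ 0.4 -0.3] 1.2 w 58.2 gf 0.0
```

```bash
python3 -m crank '[[[0,0.3,-0.1],[0,0,0]],[[0,0.3,-0.1],[0,0,0]],[[0,0.2,0],[0,0,0]],[[0,0,0],[0,0,0]],[[0,0,0],[0,0,0]]]' 3 26 | grep -E "cont|gri"
python3 -m crank '[[[0,-0.3,0.1],[0,0,0]],[[0,-0.3,0.1],[0,0,0]],[[0,-0.2,0],[0,0,0]],[[0,0,0],[0,0,0]],[[0,0,0],[0,0,0]]]' 5.8 26 | grep -E "cont|gri"
python3 -m crank '[[[0,0.3,-0.1],[0,0,0]],[[0,0.3,-0.1],[0,0,0]],[[0,0.2,0],[0,0,0]],[[0,0,0],[0,0,0]],[[0,0,0],[0,0,0]]]' 3 26 | grep -E "cont|gri"
python3 -m crank '[[[0,-0.3,0.1],[0,0,0]],[[0,-0.3,0.1],[0,0,0]],[[0,-0.2,0],[0,0,0]],[[0,0,0],[0,0,0]],[[0,0,0],[0,0,0]]]' 5.8 26 | grep -E "cont|gri"
python3 part.py s12
```

```text
contact_force: [-2.9, -4.1, 9.4]
grip_width: 0.0387
gripper_force: 29.8
contact_force: [0.4, 0.4, -0.2]
grip_width: 0.058
gripper_force: 0.0
contact_force: [-2.8, -2.1, 9.4]
grip_width: 0.0387
gripper_force: 28.6
contact_force: [-0.1, -0.2, 0.1]
grip_width: 0.0579
gripper_force: 0.0
part moved px [0.75 0.5 ] clamp mm [0.6 2.2] 0.83
t 14.25 clampTCP [-105.1   28.2] z 17.1 shift cm [7.71 1.42 0.  ] turnz -0.0 tilt [-0. -0. -1.] F [-0.1  0. ] -0.5 w 58.0 gf 0.0
```

```bash
python3 -m crank '[[[0,0.3,-0.1],[0,0,0]],[[0,0.3,-0.1],[0,0,0]],[[0,0.2,0],[0,0,0]],[[0,0,0],[0,0,0]],[[0,0,0],[0,0,0]]]' 3 26 | grep -E "cont|gri"
python3 -m crank '[[[0,-0.3,0.1],[0,0,0]],[[0,-0.3,0.1],[0,0,0]],[[0,-0.2,0],[0,0,0]],[[0,0,0],[0,0,0]],[[0,0,0],[0,0,0]]]' 5.8 26 | grep -E "cont|gri"
python3 -c "
from h import *
a=cv2.cvtColor(optics.grab_frame('scene')[0],4);cv2.imwrite('pics/s13.png',a)
b=cv2.imread('pics/s10.png');f=lambda i:cv2.resize(i[255:330,300:380],None,fx=5,fy=5,interpolation=2)
cv2.imwrite('pics/c13.png',np.hstack([f(b),f(a)]))"
```

```text
contact_force: [-3.0, -2.5, 8.2]
grip_width: 0.0388
gripper_force: 28.6
contact_force: [0.6, 0.0, -0.4]
grip_width: 0.0579
gripper_force: 0.0
```

View pics/c13.png

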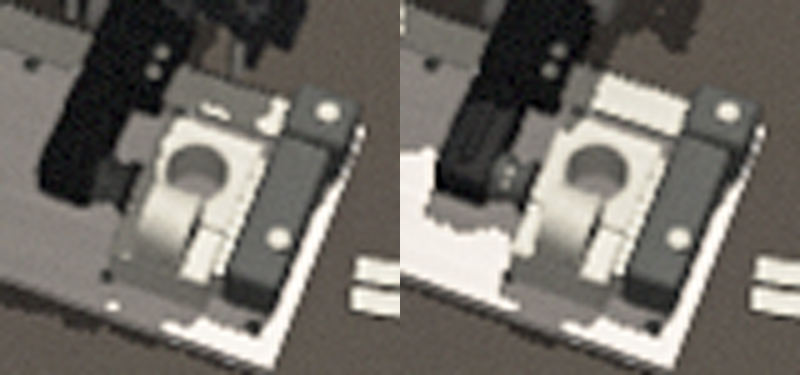

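The part sits against the jaw with no gap left, and the pad bears on it at right panel (527,185). The head has not moved. I'll keep squeezing.

```bash
python3 -m crank '[[[0,0.3,-0.1],[0,0,0]],[[0,0.3,-0.1],[0,0,0]],[[0,0.2,0],[0,0,0]],[[0,0,0],[0,0,0]],[[0,0,0],[0,0,0]]]' 3 26 | grep -E "cont|gri"
python3 -m crank '[[[0,-0.3,0.1],[0,0,0]],[[0,-0.3,0.1],[0,0,0]],[[0,-0.2,0],[0,0,0]],[[0,0,0],[0,0,0]],[[0,0,0],[0,0,0]]]' 5.8 26 | grep -E "cont|gri"
python3 -m crank '[[[0,0.3,-0.1],[0,0,0]],[[0,0.3,-0.1],[0,0,0]],[[0,0.2,0],[0,0,0]],[[0,0,0],[0,0,0]],[[0,0,0],[0,0,0]]]' 3 26 | grep -E "cont|gri"
python3 -m crank '[[[0,-0.3,0.1],[0,0,0]],[[0,-0.3,0.1],[0,0,0]],[[0,-0.2,0],[0,0,0]],[[0,0,0],[0,0,0]],[[0,0,0],[0,0,0]]]' 5.8 26 | grep -E "cont|gri"
```

```text
contact_force: [-3.8, -2.3, 9.1]
grip_width: 0.0383
gripper_force: 28.7
contact_force: [-0.4, -0.0, -0.1]
grip_width: 0.0578
gripper_force: 0.0
contact_force: [-3.0, -1.8, 9.6]
grip_width: 0.0383
gripper_force: 28.5
contact_force: [0.8, 0.9, 0.2]
grip_width: 0.0581
gripper_force: 0.0
```

```bash
python3 -m crank '[[[0,0.3,-0.1],[0,0,0]],[[0,0.3,-0.1],[0,0,0]],[[0,0.2,0],[0,0,0]],[[0,0,0],[0,0,0]],[[0,0,0],[0,0,0]]]' 3 26 | grep -E "cont|gri"
python3 -m crank '[[[0,-0.3,0.1],[0,0,0]],[[0,-0.3,0.1],[0,0,0]],[[0,-0.2,0],[0,0,0]],[[0,0,0],[0,0,0]],[[0,0,0],[0,0,0]]]' 5.8 26 | grep -E "cont|gri"
python3 - <<'E'
from h import *
a=cv2.cvtColor(optics.grab_frame('scene')[0],4);cv2.imwrite('pics/s14.png',a);b=cv2.imread('pics/s13.png')
R,t=(np.load("pose.npz")[k] for k in"Rt")
# profile along clamp y at x=62, z=.048 (pad/plunger top) for s13 and s14, s10
ys=np.arange(-10,60,3)
uv=np.array([proj("scene",np.r_[R@np.array([.062,y/1000])+t,.044]) for y in ys],np.float32)
for n in("s3","s10","s11","s12","s13","s14"):
    g=cv2.imread(f"pics/{n}.png",0);print(n,cv2.remap(g,uv[:,:1],uv[:,1:],1).ravel().tolist())
print(ys.tolist(), uv[[0,-1]])
def tr(A,box):
    x0,y0,x1,y1=box;g=lambda n:cv2.resize(cv2.imread(f"pics/{n}.png",0),None,fx=8,fy=8,interpolation=2);B,A=g("s13"),g(A)
    m=cv2.matchTemplate(A[(y0-4)*8:(y1+4)*8,(x0-4)*8:(x1+4)*8],B[y0*8:y1*8,x0*8:x1*8],5);return np.array(cv2.minMaxLoc(m)[3])/8-4
for n in("s10","s11","s12","s13","s14"):print(n,"head",tr(n,(326,262,336,272)),"part",tr(n,(330,284,348,302)))
E
```

```text
contact_force: [-2.5, -1.9, 8.3]
grip_width: 0.0382
gripper_force: 28.4
contact_force: [0.3, 0.4, 0.1]
grip_width: 0.0584
gripper_force: 0.0
s3 [132, 115, 31, 18, 20, 15, 19, 19, 21, 21, 22, 43, 53, 53, 52, 51, 43, 21, 49, 184, 229, 223, 214, 205]
s10 [131, 129, 134, 106, 22, 22, 22, 14, 17, 25, 15, 22, 24, 44, 55, 47, 50, 52, 44, 41, 94, 116, 130, 192]
s11 [127, 126, 125, 79, 37, 46, 43, 40, 43, 48, 53, 56, 60, 93, 110, 142, 109, 94, 81, 62, 183, 229, 223, 216]
s12 [127, 127, 126, 77, 34, 43, 39, 39, 42, 53, 53, 53, 62, 96, 120, 146, 108, 95, 80, 64, 183, 229, 223, 216]
s13 [129, 130, 124, 79, 35, 43, 41, 38, 37, 49, 58, 56, 63, 98, 121, 147, 108, 95, 78, 63, 183, 228, 223, 216]
s14 [128, 127, 125, 78, 33, 45, 42, 36, 41, 52, 55, 54, 56, 96, 120, 145, 106, 96, 77, 67, 184, 229, 224, 214]
[-10, -7, -4, -1, 2, 5, 8, 11, 14, 17, 20, 23, 26, 29, 32, 35, 38, 41, 44, 47, 50, 53, 56, 59] [[304.56293 282.50458]
 [330.85486 291.79108]]
s10 head [0.75 0.25] part [0.125 0.   ]
s11 head [0.125 0.   ] part [0. 0.]
s12 head [0. 0.] part [0. 0.]
s13 head [0. 0.] part [0. 0.]
s14 head [0. 0.] part [0. 0.]
```

```bash
python3 -m crank '[[[0,0,0],[0,0,0]],[[0,0.1,0],[0,0,0]],[[0,0,0],[0,0,0]]]' 5.0 20 | grep -E "cont|gri"
python3 -m crank '[[[0,0.2,0],[0,0,0]],[[0,0,0],[0,0,0]],[[0,0,0],[0,0,0]]]' 4.5 20 | grep -E "cont|gri"
python3 -c "from h import *;go(-105,29,17)"
python3 -m crank '[[[0,0.2,0],[0,0,0]],[[0,0.1,0],[0,0,0]],[[0,0,0],[0,0,0]]]' 4.1 20 | grep -E "cont|gri"
python3 -m crank '[[[0,0.1,0],[0,0,0]],[[0,0.1,0],[0,0,0]],[[0,0,0],[0,0,0]]]' 3 20 | grep -E "cont|gri"
python3 -c "from h import *;go(-105,29,17)"
python3 -m crank '[[[0,-0.3,0],[0,0,0]],[[0,-0.3,0],[0,0,0]],[[0,-0.2,0],[0,0,0]],[[0,0,0],[0,0,0]],[[0,0,0],[0,0,0]]]' 5.8 | grep -E "cont|gri"
```

```text
contact_force: [0.3, -7.0, 5.6]
grip_width: 0.0504
gripper_force: 5.4
contact_force: [-2.3, -7.3, 12.9]
grip_width: 0.0462
gripper_force: 19.9
t 18.95 clampTCP [-105.1   23.4] z 18.0 shift cm [ 0.01 -0.56  0.1 ] turnz 0.001 tilt [ 0.    -0.003 -1.   ] F [-3.8 -6.7] 12.9 w 46.2 gf 19.9
contact_force: [-5.3, -0.5, 14.6]
grip_width: 0.0445
gripper_force: 19.1
contact_force: [-5.6, -2.8, 18.8]
grip_width: 0.0392
gripper_force: 20.6
t 19.55 clampTCP [-105.5   19.7] z 18.2 shift cm [ 0.05 -0.93  0.12] turnz 0.001 tilt [-0.001 -0.002 -1.   ] F [-6.  -1.5] 18.8 w 39.2 gf 20.6
contact_force: [0.1, -1.6, 0.8]
grip_width: 0.0582
gripper_force: 0.0
```

```bash
python3 - <<'E'
from h import *
R,t=(np.load("pose.npz")[k] for k in"Rt")
a=cv2.cvtColor(optics.grab_frame('scene')[0],4);cv2.imwrite('pics/s15.png',a)
L=[]
for n,y0 in(("scene0",-60),("s15",45)):
    g=cv2.imread(f"pics/{n}.png")
    # rectify horizontal patch at z=.046: clamp x 20..100, y y0-50..y0+30 ; 5 px/mm
    X,Y=np.meshgrid(np.arange(20,100,.2),np.arange(y0-50,y0+30,.2),indexing='ij')
    m=optics.camera_model("scene");f=240/np.tan(np.radians(m["vertical_fov"])/2)
    P=np.stack([X,Y],-1)/1000@R.T+t; P=np.concatenate([P,np.full(X.shape+(1,),.046)],-1)
    q=P@np.array(m["R"]).T+m["t"]; u=(q[...,0]/q[...,2]*f+m["cx"]).astype(np.float32);v=(q[...,1]/q[...,2]*f+m["cy"]).astype(np.float32)
    L.append(cv2.convertScaleAbs(cv2.remap(g,u,v,cv2.INTER_CUBIC),alpha=1.6))
cv2.imwrite("pics/c15.png",np.hstack(L))
E
```

```text
(no output)
```

View pics/c15.png

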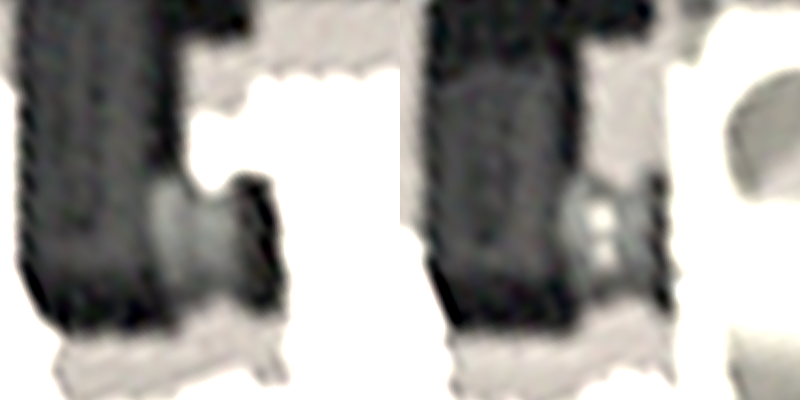

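The left panel shows the free pad (face at 285) and the right shows it now (face at about 672). The pad is against the part and squeezed by roughly 4 mm. The trigger still reached home at only 20 N, though, so I'll probe whether it springs back fully.

```bash
python3 -m crank '[[[0,0.3,0],[0,0,0]],[[0,0,0],[0,0,0]]]' | grep -E "cont"
python3 -m crank '[[[0,0.2,0],[0,0,0]],[[0,0,0],[0,0,0]]]' | grep -E "cont"
python3 -c "from h import *;go(-105,29,17)"
python3 -m crank '[[[0,0.2,0],[0,0,0]],[[0,0,0],[0,0,0]]]' | grep -E "cont"
python3 -m crank '[[[0,0.2,0],[0,0,0]],[[0,0,0],[0,0,0]]]' | grep -E "cont"
python3 -c "from h import *;go(-105,29,17)"
```

```text
contact_force: [-1.1, 2.7, -0.2]
contact_force: [-0.3, 2.1, -0.6]
t 20.5 clampTCP [-105.2   23.5] z 17.1 shift cm [ 0.02 -0.55  0.01] turnz 0.0 tilt [-0.  0. -1.] F [0.2 2.1] -0.6 w 58.2 gf 1.1
contact_force: [-0.3, 2.4, 0.1]
contact_force: [-1.5, 3.6, 0.5]
t 20.9 clampTCP [-105.1   19.5] z 17.1 shift cm [ 0.01 -0.95  0.01] turnz 0.0 tilt [-0.  0. -1.] F [-0.7  3.8] 0.5 w 58.0 gf 2.0
```

```bash
python3 -m crank '[[[0,-0.3,0],[0,0,0]],[[0,-0.3,0],[0,0,0]],[[0,0,0],[0,0,0]]]' 5.4 22| grep -E "cont|gri"
for k in 1; do python3 -m crank '[[[0,0.3,-0.1],[0,0,0]]]' 3 22 | grep -E "cont|gri"; done
python3 -m crank '[[[0,0.2,-0.1],[0,0,0]]]' | grep -E "cont|gri"
python3 -m crank '[[[0,0.1,0],[0,0,0]]]' | grep -E "cont|gri"
python3 -m crank '[[[0,0,0],[0,0,0]]]' | grep -E "cont|gri"
python3 -m crank '[[[0,0,0],[0,0,0]],[[0,0,0],[0,0,0]]]' | grep -E "cont|gri"
cat > prof.py <<'E'
from h import *
import sys
R,t=(np.load("pose.npz")[k] for k in"Rt")
a=cv2.cvtColor(optics.grab_frame('scene')[0],4);cv2.imwrite(f'pics/{sys.argv[1]}.png',a)
ys=np.arange(17,52,2)
uv=np.array([proj("scene",np.r_[R@np.array([.062,y/1000])+t,.046]) for y in ys],np.float32)
for n in("s14",sys.argv[1]):
    g=cv2.imread(f"pics/{n}.png",0);print(n,cv2.remap(g,uv[:,:1],uv[:,1:],1).ravel().tolist())
def tr(A,box):
    x0,y0,x1,y1=box;g=lambda n:cv2.resize(cv2.imread(f"pics/{n}.png",0),None,fx=8,fy=8,interpolation=2);B,A=g("s14"),g(A)
    m=cv2.matchTemplate(A[(y0-4)*8:(y1+4)*8,(x0-4)*8:(x1+4)*8],B[y0*8:y1*8,x0*8:x1*8],5);return np.array(cv2.minMaxLoc(m)[3])/8-4
print("head",tr(sys.argv[1],(326,262,336,272)),"part",tr(sys.argv[1],(330,284,348,302)));go(-105,29,17)
E
python3 prof.py s16
```

```text
contact_force: [1.5, 2.2, -1.1]
grip_width: 0.054
gripper_force: 1.4
contact_force: [-2.0, 1.9, 6.3]
grip_width: 0.0435
gripper_force: 22.8
contact_force: [-0.2, 7.1, -7.5]
grip_width: 0.0383
gripper_force: 24.8
contact_force: [-2.5, 4.1, 4.8]
grip_width: 0.0386
gripper_force: 26.0
contact_force: [-1.0, 1.6, 4.6]
grip_width: 0.0386
gripper_force: 26.8
contact_force: [-1.4, 1.9, 5.5]
grip_width: 0.039
gripper_force: 27.0
s14 [50, 55, 55, 54, 46, 67, 92, 106, 125, 138, 122, 93, 94, 85, 64, 63, 141, 208]
s16 [46, 53, 56, 54, 57, 77, 94, 105, 124, 136, 121, 95, 99, 89, 64, 61, 139, 206]
head [0. 0.] part [0. 0.]
t 21.85 clampTCP [-105.2   19.4] z 19.2 shift cm [ 0.02 -0.96  0.22] turnz 0.001 tilt [-0. -0. -1.] F [-1.2  2.8] 5.4 w 38.8 gf 27.0
```

```bash
python3 -m crank '[[[0,0,0],[0,0,0]],[[0,0,0],[0,0,0]]]' 3 40 | grep -E "cont|gri"
python3 prof.py s17
python3 -m crank '[[[0,-0.3,0.1],[0,0,0]],[[0,-0.3,0.1],[0,0,0]],[[0,-0.1,0],[0,0,0]],[[0,0,0],[0,0,0]],[[0,0,0],[0,0,0]]]' 6.4 28 | grep -E "cont|gri"
python3 prof.py s18
python3 - <<'E'
from h import *
R,t=(np.load("pose.npz")[k] for k in"Rt")
ys=np.arange(0,52,2)
uv=np.array([proj("scene",np.r_[R@np.array([.062,y/1000])+t,.046]) for y in ys],np.float32)
print(ys.tolist())
for n in("s2","s3","s7","s8","s9","s10","s11","s18"):
    g=cv2.imread(f"pics/{n}.png",0);print(n,cv2.remap(g,uv[:,:1],uv[:,1:],1).ravel().tolist())
ys=np.arange(-105,-53,2)
uv=np.array([proj("scene",np.r_[R@np.array([.062,y/1000])+t,.046]) for y in ys],np.float32)
g=cv2.imread("pics/scene0.png",0);print("scene0",cv2.remap(g,uv[:,:1],uv[:,1:],1).ravel().tolist())
E
```

```text
contact_force: [-1.8, 1.0, 6.0]
grip_width: 0.0384
gripper_force: 40.0
s14 [50, 55, 55, 54, 46, 67, 92, 106, 125, 138, 122, 93, 94, 85, 64, 63, 141, 208]
s17 [45, 53, 56, 54, 52, 71, 92, 106, 126, 138, 121, 94, 93, 87, 64, 62, 142, 207]
head [0. 0.] part [0. 0.]
t 22.1 clampTCP [-105.2   19.3] z 19.3 shift cm [ 0.02 -0.97  0.23] turnz 0.001 tilt [-0.    -0.001 -1.   ] F [-1.1  1.3] 6.5 w 37.9 gf 40.0
contact_force: [-0.8, -0.3, 0.1]
grip_width: 0.064
gripper_force: 0.0
s14 [50, 55, 55, 54, 46, 67, 92, 106, 125, 138, 122, 93, 94, 85, 64, 63, 141, 208]
s18 [51, 58, 57, 54, 48, 69, 93, 105, 128, 136, 120, 93, 95, 87, 64, 63, 143, 206]
head [0. 0.] part [0. 0.]
t 22.65 clampTCP [-105.2   26. ] z 17.1 shift cm [ 0.02 -0.3   0.01] turnz -0.0 tilt [-0. -0. -1.] F [0.4 0.5] -0.1 w 64.0 gf 0.0
[0, 2, 4, 6, 8, 10, 12, 14, 16, 18, 20, 22, 24, 26, 28, 30, 32, 34, 36, 38, 40, 42, 44, 46, 48, 50]
s2 [18, 23, 23, 26, 35, 48, 51, 48, 45, 46, 50, 49, 44, 33, 23, 11, 92, 199, 246, 241, 239, 239, 238, 233, 226, 224]
s3 [17, 20, 15, 14, 17, 24, 15, 21, 22, 21, 21, 30, 44, 50, 49, 51, 49, 47, 51, 44, 33, 24, 41, 142, 209, 230]
s7 [133, 131, 123, 80, 35, 17, 14, 22, 22, 22, 24, 19, 19, 24, 17, 18, 29, 42, 52, 53, 53, 49, 43, 27, 50, 86]
s8 [132, 130, 105, 49, 22, 21, 20, 21, 18, 18, 22, 15, 16, 25, 21, 20, 33, 47, 53, 52, 52, 51, 44, 26, 48, 85]
s9 [113, 74, 25, 19, 20, 21, 23, 19, 19, 24, 24, 18, 17, 18, 35, 47, 53, 50, 46, 48, 49, 48, 44, 24, 51, 87]
s10 [89, 34, 21, 19, 20, 16, 17, 19, 24, 25, 16, 19, 20, 21, 32, 48, 53, 50, 42, 47, 51, 51, 45, 30, 55, 89]
s11 [70, 38, 48, 48, 44, 41, 44, 45, 47, 48, 54, 57, 52, 53, 79, 97, 108, 128, 143, 105, 94, 91, 83, 48, 99, 174]
s18 [71, 37, 40, 42, 39, 36, 42, 42, 46, 56, 59, 56, 50, 54, 85, 100, 113, 135, 138, 102, 94, 91, 80, 49, 102, 175]
scene0 [39, 41, 43, 41, 36, 39, 39, 41, 48, 50, 51, 53, 60, 87, 97, 92, 84, 86, 91, 92, 84, 62, 40, 29, 6, 93]
```

```bash
python3 - <<'E'
from h import *
R,t=(np.load("pose.npz")[k] for k in"Rt")
m=optics.camera_model("scene");f=240/np.tan(np.radians(m["vertical_fov"])/2)
def rect(n,x,y,z,s=2):
    X,Y=np.meshgrid(np.arange(*x,s),np.arange(*y,s),indexing='ij')
    P=np.concatenate([np.stack([X,Y],-1)/1000@R.T+t,np.full(X.shape+(1,),z)],-1)
    q=P@np.array(m["R"]).T+m["t"];u=(q[...,0]/q[...,2]*f+m["cx"]).astype(np.float32);v=(q[...,1]/q[...,2]*f+m["cy"]).astype(np.float32)
    return cv2.remap(cv2.imread(f"pics/{n}.png",0),u,v,1)
print("scene0 ref");print(rect("scene0",(-136,-110),(-75,-40),.045,3))
for n in("s10","s16","s17","s18"):print(n);print(rect(n,(-142,-106),(20,71),.045,3))
E
```

```text
scene0 ref
[[ 87  89  87  88  87  86  88  87  87  87  88  86]
 [ 85  89  89  89  85  86  87  87  88  89  88  89]
 [ 86  86  88  85  84  89  86  85  85  84  85  88]
 [ 88  85  87  94 104 109 101  94  85  87  89  87]
 [ 88  88  91 115 140 151 140 111  86  86  90  84]
 [ 86  87  90 134 161 166 163 132  92  86  88  86]
 [ 85  85  98 143 168 166 165 140  88  87  89  84]
 [ 88  86  91 134 171 168 150 118  85  83  88  88]
 [ 88  88  83 124 169 167 136  85  75  81  87  88]]
s10
[[ 57  34  27  32  75  73  44  53  80  89  89  90  87  86  92  89  88]
 [ 37  31  26  33  50  38  42  48  68  90  89  89  90  91  88  88  87]
 [ 31  30  38  47  52  51  42  47  68  88  89  88  90  88  88  88  88]
 [ 29  32  57  69  81  84  51  52  77  88  89  87  87  90  88  86  86]
 [ 30  41  65  81  93  74  40  57  84  89  90  87  87  90  89  87  87]
 [ 45  52  72  84  89  60  35  67  98 107 109  95  89  89  88  88  89]
 [ 69  75  82  87  85  56  40  89 131 151 150 129 101  87  89  89  88]
 [ 82  81  85  92  77  54  54 109 156 169 174 158 116  86  89  88  87]
 [ 82  83  91  89  70  43  42 110 165 175 173 156 106  83
[... 2098 characters left out ...]
 30  31  24  21  27  28  27  30  36  37  31  44  66  80  72]
 [ 26  26  27  25  28  26  34  24  29  27  30  30  28  32  49  61  58]
 [ 27  26  26  26  31  27  29  24  23  26  26  28  24  39  47  53  50]
 [ 30  26  28  27  33  29  29  26  23  32  30  30  33  51  54  52  43]
 [ 25  25  30  32  26  27  27  25  26  26  28  30  38  52  55  52  36]
 [ 15  22  28  43  35  28  30  29  26  20  28  27  38  52  53  46  34]
 [ 14  16  33  48  41  39  40  18  21  23  21  25  29  40  50  48  36]
 [ 23  16  33  46  45  54  60  37  41  48  24  26  24  27  34  27  26]
 [ 24  23  45  46  47  59  77  83 105  97  45  27  26  26  26  24  27]
 [ 17  33  46  48  46  64  86  96 132 114  76  48  27  27  27  26  32]]
```

```bash
python3 -m crank '[[[0,-0.5,0],[0,0,0]],[[0,0,0],[0,0,0]]]' | grep -E "cont|pos"
python3 -c "from h import *;go(-105,29,17)"
python3 -m crank '[[[0,-0.2,0],[0,0,0]],[[0,0,0],[0,0,0]]]' >/dev/null;python3 -c "from h import *;go(-105,29,17)"
python3 -m crank '[[[0,-0.2,0],[0,0,0]],[[0,0,0],[0,0,0]]]' >/dev/null;python3 -c "from h import *;go(-105,29,17)"
python3 -m crank '[[[0,-0.2,0],[0,0,0]],[[0,0,0],[0,0,0]]]' >/dev/null;python3 -c "from h import *;go(-105,29,17)"
python3 -m crank '[[[0,-0.2,0],[0,0,0]],[[0,0,0],[0,0,0]]]' >/dev/null;python3 prof.py s19
```

```text
tcp_pos: [0.4822, 0.0385, 0.0172]
contact_force: [-0.1, 0.3, -0.1]
t 22.85 clampTCP [-105.    31.9] z 17.2 shift cm [0.   0.29 0.02] turnz 0.001 tilt [-0.  0. -1.] F [-0.   0.3] -0.1 w 63.9 gf 0.0
t 23.05 clampTCP [-105.    32.3] z 17.1 shift cm [-0.    0.33  0.01] turnz -0.001 tilt [ 0.    -0.001 -1.   ] F [ 0.9 -3.3] -1.1 w 64.1 gf 2.2
t 23.25 clampTCP [-104.9   32.6] z 17.1 shift cm [-0.    0.36  0.01] turnz -0.002 tilt [ 0.001 -0.003 -1.   ] F [ 1.5 -9.5] -2.6 w 63.8 gf 4.8
t 23.45 clampTCP [-104.9   32.9] z 17.1 shift cm [-0.01  0.39  0.01] turnz -0.004 tilt [ 0.001 -0.004 -1.   ] F [  1.5 -15.1] -3.2 w 64.1 gf 7.2
s14 [50, 55, 55, 54, 46, 67, 92, 106, 125, 138, 122, 93, 94, 85, 64, 63, 141, 208]
s19 [44, 50, 55, 56, 55, 61, 78, 100, 95, 86, 88, 97, 100, 89, 67, 64, 142, 207]
head [0.625 0.375] part [0. 0.]
t 23.7 clampTCP [-104.9   33.9] z 17.1 shift cm [-0.01  0.49  0.01] turnz -0.005 tilt [ 0.001 -0.005 -1.   ] F [  2.5 -16.5] -3.4 w 63.9 gf 8.5
```

```bash
python3 -m crank '[[[0,0.6,0],[0,0,0]],[[0,0.4,0],[0,0,0]],[[0,0,0],[0,0,0]]]' | grep -E "cont"
python3 prof.py s20
```

```text
contact_force: [-0.1, -0.0, 0.1]
s14 [50, 55, 55, 54, 46, 67, 92, 106, 125, 138, 122, 93, 94, 85, 64, 63, 141, 208]
s20 [49, 56, 57, 54, 51, 72, 93, 103, 120, 134, 121, 92, 95, 87, 65, 64, 140, 206]
head [0.125 0.   ] part [0. 0.]
t 24.05 clampTCP [-105.   30.] z 17.2 shift cm [-0.    0.1   0.02] turnz 0.0 tilt [-0.     0.001 -1.   ] F [-0.1  0.4] 0.3 w 63.6 gf 0.0
```

The head sits pushed back against its notch with roughly 13–16 N behind it. The pad load is therefore building, and I'll keep squeezing.

```bash
python3 -m crank '[[[0,0.4,-0.1],[0,0,0]],[[0,0.4,-0.1],[0,0,0]],[[0,0.2,0],[0,0,0]],[[0,0,0],[0,0,0]],[[0,0,0],[0,0,0]]]' 3 28 | grep -E "cont|gri"
python3 -m crank '[[[0,-0.3,0.1],[0,0,0]],[[0,-0.3,0.1],[0,0,0]],[[0,-0.2,0],[0,0,0]],[[0,0,0],[0,0,0]],[[0,0,0],[0,0,0]]]' 6 28 | grep -E "cont|gri"
python3 -m crank '[[[0,0.3,-0.1],[0,0,0]],[[0,0.3,-0.1],[0,0,0]],[[0,0.2,0],[0,0,0]],[[0,0,0],[0,0,0]],[[0,0,0],[0,0,0]]]' 3 28 | grep -E "cont|gri"
python3 -m crank '[[[0,-0.3,0.1],[0,0,0]],[[0,-0.3,0.1],[0,0,0]],[[0,-0.2,0],[0,0,0]],[[0,0,0],[0,0,0]],[[0,0,0],[0,0,0]]]' 6 28 | grep -E "cont|gri"
python3 -m crank '[[[0,0.3,-0.1],[0,0,0]],[[0,0.3,-0.1],[0,0,0]],[[0,0.2,0],[0,0,0]],[[0,0,0],[0,0,0]],[[0,0,0],[0,0,0]]]' 3 28 | grep -E "cont|gri"
python3 -m crank '[[[0,-0.3,0.1],[0,0,0]],[[0,-0.3,0.1],[0,0,0]],[[0,-0.2,0],[0,0,0]],[[0,0,0],[0,0,0]],[[0,0,0],[0,0,0]]]' 6 28 | grep -E "cont|gri"
python3 prof.py s21
```

```text
contact_force: [-2.4, -1.2, 12.7]
grip_width: 0.0386
gripper_force: 30.2
contact_force: [0.0, 0.4, 0.0]
grip_width: 0.0602
gripper_force: 0.0
contact_force: [-3.9, 0.7, 7.5]
grip_width: 0.0385
gripper_force: 31.0
contact_force: [-0.2, 0.0, -1.0]
grip_width: 0.0597
gripper_force: 0.0
contact_force: [-4.4, 0.1, 8.9]
grip_width: 0.0382
gripper_force: 31.4
contact_force: [0.8, -0.8, 0.4]
grip_width: 0.0599
gripper_force: 0.0
s14 [50, 55, 55, 54, 46, 67, 92, 106, 125, 138, 122, 93, 94, 85, 64, 63, 141, 208]
s21 [48, 54, 56, 52, 49, 68, 92, 110, 129, 137, 121, 94, 98, 90, 64, 61, 144, 207]
head [0. 0.] part [0. 0.]
t 27.1 clampTCP [-105.1   27.1] z 17.1 shift cm [ 0.01 -0.19  0.01] turnz -0.0 tilt [-0. -0. -1.] F [-1.1 -0.7] -1.1 w 59.7 gf 0.0
```

```bash
python3 - <<'E'
from h import *
R,t=(np.load("pose.npz")[k] for k in"Rt")
m=optics.camera_model("scene");f=240/np.tan(np.radians(m["vertical_fov"])/2)
def rect(n,x,y,z,s):
    X,Y=np.meshgrid(np.arange(*x,s),np.arange(*y,s),indexing='ij')
    P=np.concatenate([np.stack([X,Y],-1)/1000@R.T+t,np.full(X.shape+(1,),z)],-1)
    q=P@np.array(m["R"]).T+m["t"];u=(q[...,0]/q[...,2]*f+m["cx"]).astype(np.float32);v=(q[...,1]/q[...,2]*f+m["cy"]).astype(np.float32)
    return cv2.remap(cv2.imread(f"pics/{n}.png",0),u,v,1)
# head dots give head y; button ahead of them
print("scene0 btn");print(rect("scene0",(-42,-10),(-131,-100),.040,3))
for n in("s18","s21"):print(n);print(rect(n,(-42,-10),(-25,6),.040,3))
# head dots
d0=rect("scene0",(-20,12),(-95,-60),.05,1);d1=rect("s21",(-20,12),(10,45),.05,1)
for d,y0 in((d0,-95),(d1,10)):
    w=np.where(d>120,d.astype(float)-100,0);print("dots",w.sum(), (w.sum(0)*(np.arange(35)+y0)).sum()/w.sum())
E
```

```text
scene0 btn
[[ 87  85  86  87  87  88  89  78  35  36  43]
 [ 89  85  89  87  86  93  95  68  42  38  38]
 [ 90  90  88  89 106 125 124  74  31  41  42]
 [ 89  88  85  90 126 163 149  88  36  42  40]
 [ 87  87  88  91 130 160 157  98  28  39  40]
 [ 86  86  86  91 125 154 147  91  39  36  37]
 [ 89  88  86  87 114 142 143  90  32  38  40]
 [ 87  86  87  89  99 118 118  75  37  36  41]
 [ 87  87  87  86  91 100 103  68  37  38  41]
 [ 87  86  85  85  87  86  78  53  42  40  40]
 [ 87  81  89  80  90  74  68  45  38  43  41]]
s18
[[46 44 44 51 45 48 48 45 28 17 22]
 [48 47 46 47 45 49 53 43 25 19 18]
 [49 52 46 46 53 63 65 52 28 20 19]
 [49 48 47 48 58 79 79 68 24 20 20]
 [48 45 43 46 64 85 86 67 26 18 21]
 [47 46 48 46 59 88 93 75 30 15 17]
 [44 47 49 47 58 83 93 78 24 20 22]
 [50 46 48 45 57 83 89 79 35 17 18]
 [45 46 48 48 54 77 85 74 24 14 16]
 [48 45 47 46 46 67 79 65 32 13 19]
 [44 45 40 42 44 53 61 53 20 18 20]]
s21
[[46 47 50 47 44 47 46 41 24 15 14]
 [47 45 46 47 47 46 50 44 22 20 20]
 [48 45 46 44 50 62 66 54 27 20 21]
 [48 47 45 44 59 80 80 68 26 20 18]
 [45 46 49 44 63 83 84 67 29 19 16]
 [44 47 48 42 62 89 89 75 32 17 20]
 [47 47 43 44 59 87 92 78 28 17 23]
 [49 48 46 45 56 81 88 76 36 19 21]
 [49 47 47 46 54 78 86 74 25 21 17]
 [45 47 46 47 48 63 79 65 30 20 20]
 [41 46 40 44 47 47 59 52 28 19 20]]
dots 7808.0 -71.13460553278688
dots 0.0 nan<stdin>:15: RuntimeWarning: invalid value encountered in scalar divide
```

```bash
python3 -m crank '[[[0,0.5,0],[0,0,0]],[[0,0.5,0],[0,0,0]],[[0,0,0],[0,0,0]]]' >/dev/null;python3 -c "from h import *;go(-105,29,17)"
python3 -m crank '[[[0,0.4,0],[0,0,0]],[[0,0,0],[0,0,0]]]'  >/dev/null;python3 -c "from h import *;go(-105,29,17)"
python3 -m crank '[[[0,0.4,0],[0,0,0]],[[0,0,0],[0,0,0]]]'  >/dev/null;python3 -c "from h import *;go(-105,29,17)"
python3 -m crank '[[[0,0.4,0],[0,0,0]],[[0,0,0],[0,0,0]]]'  >/dev/null;python3 -c "from h import *;go(-105,29,17)"
python3 -m crank '[[[0,0.4,0],[0,0,0]],[[0,0,0],[0,0,0]]]'  >/dev/null;python3 prof.py s22
```

```text
t 27.4 clampTCP [-105.5   17.2] z 17.0 shift cm [ 0.05 -1.18  0.01] turnz -0.0 tilt [-0.001  0.    -1.   ] F [-2.   4.2] 2.0 w 59.8 gf 2.2
t 27.6 clampTCP [-105.8   15.5] z 17.0 shift cm [ 0.08 -1.35 -0.  ] turnz 0.002 tilt [-0.002  0.002 -1.   ] F [-2.6  9.8] 2.7 w 60.0 gf 4.7
t 27.8 clampTCP [-106.1   13.4] z 16.9 shift cm [ 0.12 -1.56 -0.01] turnz 0.004 tilt [-0.003  0.003 -1.   ] F [-4.4 14.1] 3.8 w 59.8 gf 7.2
t 28.0 clampTCP [-106.7    8.5] z 16.8 shift cm [ 0.17 -2.05 -0.02] turnz 0.004 tilt [-0.004  0.002 -1.   ] F [-4.2 12.8] 4.6 w 59.9 gf 6.6
s14 [50, 55, 55, 54, 46, 67, 92, 106, 125, 138, 122, 93, 94, 85, 64, 63, 141, 208]
s22 [51, 55, 56, 54, 63, 81, 96, 101, 132, 151, 127, 93, 95, 88, 64, 62, 143, 208]
head [-0.125 -0.25 ] part [0. 0.]
t 28.25 clampTCP [-106.6    7.9] z 16.7 shift cm [ 0.17 -2.11 -0.02] turnz 0.007 tilt [-0.004  0.005 -1.   ] F [-5.7 20.7] 4.9 w 60.0 gf 10.4
```

```bash
python3 -m crank '[[[0,-1.2,0],[0,0,0]],[[0,-1.2,0],[0,0,0]],[[0,-0.5,0],[0,0,0]],[[0,0,0],[0,0,0]]]' 6.4 >/dev/null;python3 -c "from h import *;go(-105,29,17)"
python3 -m crank '[[[0,-0.4,0],[0,0,0]],[[0,0,0],[0,0,0]]]' >/dev/null;python3 -c "from h import *;go(-105,29,17)"
python3 -m crank '[[[0,-0.2,0],[0,0,0]],[[0,0,0],[0,0,0]]]' >/dev/null;python3 -c "from h import *;go(-105,29,17)"
python3 -m crank '[[[0,-0.2,0],[0,0,0]],[[0,0,0],[0,0,0]]]' >/dev/null;python3 -c "from h import *;go(-105,29,17)"
python3 -m crank '[[[0,-0.2,0],[0,0,0]],[[0,0,0],[0,0,0]]]' >/dev/null;python3 -c "from h import *;go(-105,29,17)"
python3 -m crank '[[[0,-0.2,0],[0,0,0]],[[0,0,0],[0,0,0]]]' >/dev/null;python3 prof.py s23
```

```text
t 28.65 clampTCP [-104.7   30.5] z 17.3 shift cm [-0.03  0.15  0.03] turnz 0.001 tilt [ 0.    -0.001 -1.   ] F [-0.1  0.6] -0.0 w 64.1 gf 0.0
t 28.85 clampTCP [-105.    32.2] z 17.2 shift cm [-0.    0.32  0.02] turnz -0.002 tilt [ 0.    -0.002 -1.   ] F [ 0.9 -5.5] 0.6 w 64.0 gf 2.0
t 29.05 clampTCP [-104.9   32.5] z 17.2 shift cm [-0.01  0.35  0.02] turnz -0.004 tilt [ 0.001 -0.003 -1.   ] F [ 1.  -8.8] -1.1 w 64.1 gf 4.8
t 29.25 clampTCP [-104.9   32.9] z 17.2 shift cm [-0.01  0.39  0.02] turnz -0.005 tilt [ 0.001 -0.005 -1.   ] F [  2.5 -14.6] -2.2 w 63.8 gf 7.2
t 29.45 clampTCP [-104.8   34. ] z 17.1 shift cm [-0.01  0.5   0.01] turnz -0.006 tilt [ 0.001 -0.006 -1.   ] F [  3.3 -17.4] -3.6 w 64.1 gf 8.5
s14 [50, 55, 55, 54, 46, 67, 92, 106, 125, 138, 122, 93, 94, 85, 64, 63, 141, 208]
s23 [37, 44, 53, 56, 52, 52, 67, 92, 99, 93, 90, 94, 94, 88, 65, 60, 140, 207]
head [0.875 0.25 ] part [0. 0.]
t 29.7 clampTCP [-104.8   34.4] z 17.1 shift cm [-0.01  0.54  0.02] turnz -0.007 tilt [ 0.002 -0.007 -1.   ] F [  3.4 -21.8] -4.3 w 64.2 gf 10.7
```

```bash
python3 -m crank '[[[0,0.6,0],[0,0,0]],[[0,0.3,0],[0,0,0]],[[0,0,-4],[0,0,0]],[[-4,0,-4],[0,0,0]],[[-4,0,0],[0,0,0]]]' 8.3 >/dev/null
python3 - <<'E'
from h import *
R,t=(np.load("pose.npz")[k] for k in"Rt")
go(-105,29,17)
cv2.imwrite("pics/s24.png",cv2.cvtColor(optics.grab_frame("scene")[0],4))
m=optics.camera_model("scene");f=240/np.tan(np.radians(m["vertical_fov"])/2)
def rect(n,xs,y,z,s):
    X,Y=np.meshgrid(xs,np.arange(*y,s),indexing='ij')
    P=np.concatenate([np.stack([X,Y],-1)/1000@R.T+t,np.full(X.shape+(1,),z)],-1)
    q=P@np.array(m["R"]).T+m["t"];u=(q[...,0]/q[...,2]*f+m["cx"]).astype(np.float32);v=(q[...,1]/q[...,2]*f+m["cy"]).astype(np.float32)
    return cv2.remap(cv2.imread(f"pics/{n}.png",0),u,v,1)
xs=[-125,-115,-105,-95,-85,-75,-65]
print(rect("scene0",xs,(-115,-45),.045,3));print(rect("s24",xs,(-7,63),.045,3))
E
```

```text
t 30.2 clampTCP [-177.1   34.1] z 95.9 shift cm [7.14 0.51 7.95] turnz 0.001 tilt [ 0.008  0.002 -1.   ] F [-0.1  0.2] -1.1 w 82.9 gf 0.0
[[ 88  81  48  28  31  38  41  39  29  26  21  61  88  88  88  88  98 121
  137 131 112  91  88  89]
 [ 87  88  83  49  27  37  45  45  38  26  17  22  59  85  86  83 116 169
  173 156 130  95  81  87]
 [ 87  88  82  45  29  39  46  46  37  25  25  60  89  89  87  86 103 144
  164 150  92  62  76  84]
 [ 89  90  84  45  34  41  47  46  40  27  20  32  42  49  78  87  94 137
  166 151  94  70  84  87]
 [ 88  88  78  44  32  40  47  50  37  27  25  33  46  62  84  85  98 136
  167 151  86  56  49  53]
 [ 87  87  82  52  26  37  47  49  37  29  22  36  49  73  89  87  98 136
  164 143  89  58  56  76]
 [ 86  86  85  54  33  39  47  55  34  28  20  27  51  81  89  85  94 137
  167 147  89  55  49  74]]
[[48 39 21 19 23 20 21 25 20 18 22 41 44 48 47 63 89 86 86 88 86 86 84 87]
 [47 46 38 22 20 22 12 26 21 15 18 35 46 50 70 88 84 86 83 83 77 81 87 84]
 [47 47 35 13 15 18 20 20 11 19 29 42 48 46 45 49 61 80 84 77 68 67 50 44]
 [48 49 40 24 16 21 22 21 17 15 28 47 50 45 48 45 62 80 84 76 56 43 47 46]
 [45 46 36 20 18 22 22 17  8 21 33 48 44 44 46 45 65 83 86 78 57 49 46 44]
 [45 48 37 20 20 21 18 18 18 15 30 47 45 46 45 49 62 79 83 76 56 44 51 60]
 [48 45 38 22 24 16 18 19 16 19 29 43 47 49 48 42 60 83 85 75 57 46 67 88]]
```

The trigger is fully out and still light after many squeezes. The head had locked about 5 mm back, with the pad barely bearing on the part. I'll redo the slide so the head locks in the next notch with the pad lightly preloaded, then squeeze again.

```bash
python3 -m crank '[[[3.8,0.3,0],[0,0,0]],[[4.5,0.4,0],[0,0,0]],[[4.5,0.4,0],[0,0,0]],[[2.1,0.3,2],[0,0,0]],[[0,0,1.5],[0,0,0]]]' 8.3 20 >/dev/null
python3 -c "from h import *;go(-27,20.5,17.5)"
```

```text
t 30.75 clampTCP [-28.   19.9] z 56.8 shift cm [ 0.09 -0.06  3.93] turnz 0.0 tilt [ 0.003  0.001 -1.   ] F [0.3 0.4] -0.1 w 82.7 gf 0.0
```

```bash
python3 -m crank '[[[0.1,0,1.9],[0,0,0]],[[0,0,1.9],[0,0,0]],[[0,0,0],[0,0,0]]]' 8.3 20 >/dev/null
python3 -c "from h import *;go(-27,20.5,17.5)"
python3 -m crank '[[[0,0,0],[0,0,0]],[[0,0,0],[0,0,0]],[[0,0,0],[0,0,0]]]' 5.8 20 >/dev/null
python3 -c "from h import *;go(-27,20.5,17.5)"
```

```text
t 31.05 clampTCP [-33.7  20.1] z 16.7 shift cm [ 0.67 -0.04 -0.08] turnz 0.001 tilt [-0.006 -0.001 -1.   ] F [-0.8  0.5] 0.4 w 82.9 gf 0.0
t 31.35 clampTCP [-29.9  19.1] z 20.5 shift cm [ 0.29 -0.14  0.3 ] turnz -0.0 tilt [ 0.001 -0.    -1.   ] F [-0.9 -0.8] 0.4 w 58.0 gf 0.0
```

```bash
python3 -m crank '[[[0.2,-0.1,0.25],[0,0,0]],[[0,0,0],[0,0,0]]]' 5.8 20 >/dev/null
python3 -c "from h import *;go(-27,20.5,17.5)"
python3 -m crank '[[[0,0,0],[0,0,0]],[[0,0,0],[0,0,0]],[[0,0,0],[0,0,0]],[[0,0,0],[0,0,0]]]' 4.4 20 >/dev/null
python3 prof.py s25
```

```text
t 31.55 clampTCP [-27.8  19.4] z 17.5 shift cm [ 0.08 -0.11 -0.  ] turnz -0.001 tilt [ 0.001 -0.001 -1.   ] F [ 0.1 -2.8] 1.7 w 58.0 gf 1.8
s14 [50, 55, 55, 54, 46, 67, 92, 106, 125, 138, 122, 93, 94, 85, 64, 63, 141, 208]
s25 [19, 18, 20, 25, 41, 47, 54, 73, 100, 93, 68, 48, 51, 47, 36, 49, 144, 210]
head [-0.875 -0.375] part [0. 0.]
t 32.0 clampTCP [-27.7  17.8] z 17.7 shift cm [-7.73 -1.11  0.06] turnz -0.002 tilt [ 0.002 -0.002 -1.   ] F [ 0.1 -8.3] 6.6 w 47.3 gf 23.9
```

```bash
python3 -m crank '[[[0,0.2,0],[0,0,0]],[[0,0.2,0],[0,0,0]],[[0,0,0],[0,0,0]]]' >/dev/null
python3 prof.py s26
```

```text
s14 [50, 55, 55, 54, 46, 67, 92, 106, 125, 138, 122, 93, 94, 85, 64, 63, 141, 208]
s26 [13, 17, 33, 46, 51, 61, 82, 108, 109, 89, 64, 46, 52, 49, 45, 61, 141, 206]
head [-2.   -0.75] part [0. 0.]
t 32.35 clampTCP [-27.7  14.8] z 17.7 shift cm [-7.73 -1.41  0.06] turnz -0.001 tilt [ 0.002 -0.001 -1.   ] F [-0.4 -4.8] 6.2 w 47.7 gf 24.6
```

```bash
python3 -m crank '[[[0,0,0],[0,0,0]],[[0,0,0],[0,0,0]],[[0,0,0],[0,0,0]]]' 7.4 >/dev/null
python3 prof.py s27
python3 -m crank '[[[0,0,0],[0,0,0]],[[0,0,0],[0,0,0]]]' 8.3 >/dev/null
python3 prof.py s28
```

```text
s14 [50, 55, 55, 54, 46, 67, 92, 106, 125, 138, 122, 93, 94, 85, 64, 63, 141, 208]
s27 [19, 20, 32, 46, 53, 64, 86, 105, 106, 90, 67, 51, 49, 46, 30, 39, 142, 208]
head [-2.125 -0.625] part [0. 0.]
t 32.7 clampTCP [-28.3  17.3] z 17.0 shift cm [-7.67 -1.18 -0.  ] turnz 0.001 tilt [-0.     0.001 -1.   ] F [0.3 0.4] -0.3 w 74.1 gf 0.0
s14 [50, 55, 55, 54, 46, 67, 92, 106, 125, 138, 122, 93, 94, 85, 64, 63, 141, 208]
s28 [17, 22, 35, 50, 48, 61, 84, 103, 106, 89, 65, 49, 48, 44, 29, 43, 145, 210]
head [-2.125 -0.75 ] part [0. 0.]
t 32.95 clampTCP [-28.3  16.7] z 17.0 shift cm [-7.67 -1.23 -0.  ] turnz 0.001 tilt [-0.  0. -1.] F [-1.   0.3] -0.3 w 83.1 gf 0.0
```

```bash
python3 -m crank '[[[-1.5,-0.3,0],[0,0,0]],[[-2.2,-0.2,0],[0,0,0]],[[-2.2,0,0],[0,0,0]],[[-1.8,0,0],[0,0,0]],[[0,0,0],[0,0,0]]]' 8.3 26 >/dev/null
python3 -m crank '[[[0,0,0],[0,0,0]],[[0,0,0],[0,0,0]]]' 5.8 26 >/dev/null
python3 -c "from h import *;go(-105,22.5,17)"
```

```text
t 33.65 clampTCP [-103.7   21.5] z 17.3 shift cm [-0.13 -0.1   0.03] turnz 0.0 tilt [ 0.002  0.001 -1.   ] F [ 0.  -0.1] 0.4 w 57.8 gf 0.0
```

```bash
python3 -m crank '[[[-0.1,0.3,-0.1],[0,0,0]],[[0,0.3,-0.1],[0,0,0]],[[0,0.1,0],[0,0,0]],[[0,0,0],[0,0,0]],[[0,0,0],[0,0,0]]]' 3 22 | grep -E "gri|cont"
python3 prof.py s29
python3 -m crank '[[[0,-0.3,0.1],[0,0,0]],[[0,-0.3,0.1],[0,0,0]],[[0,-0.2,0],[0,0,0]],[[0,0,0],[0,0,0]],[[0,0,0],[0,0,0]]]' 5.8 | grep -E "gri|cont"
python3 -m crank '[[[0,0.3,-0.1],[0,0,0]],[[0,0.3,-0.1],[0,0,0]],[[0,0.2,0],[0,0,0]],[[0,0,0],[0,0,0]],[[0,0,0],[0,0,0]]]' 3 22 | grep -E "gri|cont"
python3 -m crank '[[[0,-0.3,0.1],[0,0,0]],[[0,-0.3,0.1],[0,0,0]],[[0,-0.2,0],[0,0,0]],[[0,0,0],[0,0,0]],[[0,0,0],[0,0,0]]]' 5.8 | grep -E "gri|cont"
python3 prof.py s30
```

```text
contact_force: [-2.5, -2.8, 9.6]
grip_width: 0.0387
gripper_force: 26.5
s14 [50, 55, 55, 54, 46, 67, 92, 106, 125, 138, 122, 93, 94, 85, 64, 63, 141, 208]
s29 [53, 56, 74, 100, 95, 109, 152, 202, 214, 187, 131, 93, 94, 89, 68, 66, 145, 207]
head [-2.125 -0.75 ] part [0. 0.]
t 34.2 clampTCP [-105.7   13.8] z 19.6 shift cm [ 0.07 -1.52  0.26] turnz 0.002 tilt [ 0.001 -0.001 -1.   ] F [-3.  -1.1] 9.5 w 38.6 gf 26.5
contact_force: [-0.7, -0.6, -1.3]
grip_width: 0.058
gripper_force: 0.0
contact_force: [-3.8, -2.4, 9.6]
grip_width: 0.0385
gripper_force: 24.3
contact_force: [0.2, -0.8, 0.6]
grip_width: 0.0578
gripper_force: 0.0
s14 [50, 55, 55, 54, 46, 67, 92, 106, 125, 138, 122, 93, 94, 85, 64, 63, 141, 208]
s30 [53, 55, 71, 96, 94, 112, 157, 208, 218, 186, 131, 92, 92, 85, 64, 60, 139, 206]
head [-2.25 -0.75] part [0. 0.]
t 35.75 clampTCP [-106.5   22.1] z 16.9 shift cm [ 0.15 -0.69 -0.01] turnz -0.0 tilt [-0. -0. -1.] F [-0.8 -0.2] -0.5 w 57.9 gf 0.0
```

```bash
python3 -m crank '[[[0.1,0.3,-0.1],[0,0,0]],[[0,0.3,-0.1],[0,0,0]],[[0,0.2,0],[0,0,0]],[[0,0,0],[0,0,0]],[[0,0,0],[0,0,0]]]' 3 26 | grep -E "gri|cont"
python3 -m crank '[[[0,-0.3,0.1],[0,0,0]],[[0,-0.3,0.1],[0,0,0]],[[0,-0.2,0],[0,0,0]],[[0,0,0],[0,0,0]],[[0,0,0],[0,0,0]]]' 5.8 | grep -E "gri|cont"
python3 -m crank '[[[0,0.3,-0.1],[0,0,0]],[[0,0.3,-0.1],[0,0,0]],[[0,0.2,0],[0,0,0]],[[0,0,0],[0,0,0]],[[0,0,0],[0,0,0]]]' 3 26 | grep -E "gri|cont"
python3 -m crank '[[[0,-0.3,0.1],[0,0,0]],[[0,-0.3,0.1],[0,0,0]],[[0,-0.2,0],[0,0,0]],[[0,0,0],[0,0,0]],[[0,0,0],[0,0,0]]]' 5.8 | grep -E "gri|cont"
python3 -m crank '[[[0,-0.5,0],[0,0,0]],[[0,0,0],[0,0,0]]]' 5.8 >/dev/null;python3 -c "from h import *;go(-105,22.5,17)"
python3 -m crank '[[[0,-0.2,0],[0,0,0]],[[0,0,0],[0,0,0]]]' 5.8 >/dev/null;python3 -c "from h import *;go(-105,22.5,17)"
python3 -m crank '[[[0,-0.2,0],[0,0,0]],[[0,0,0],[0,0,0]]]' 5.8 >/dev/null;python3 prof.py s31
```

```text
contact_force: [-3.6, -2.3, 8.5]
grip_width: 0.0379
gripper_force: 31.3
contact_force: [-0.5, 0.7, -0.7]
grip_width: 0.058
gripper_force: 0.0
contact_force: [-3.1, -3.0, 10.4]
grip_width: 0.0388
gripper_force: 28.3
contact_force: [-0.3, 0.4, 0.4]
grip_width: 0.0581
gripper_force: 0.0
t 37.95 clampTCP [-105.5   23.6] z 16.9 shift cm [ 0.05  0.11 -0.01] turnz -0.003 tilt [ 0.001 -0.004 -1.   ] F [  1.2 -10.8] -1.9 w 58.3 gf 5.4
t 38.15 clampTCP [-105.4   23.9] z 16.8 shift cm [ 0.04  0.14 -0.02] turnz -0.005 tilt [ 0.001 -0.005 -1.   ] F [  2.5 -15.3] -4.4 w 57.6 gf 7.9
s14 [50, 55, 55, 54, 46, 67, 92, 106, 125, 138, 122, 93, 94, 85, 64, 63, 141, 208]
s31 [55, 55, 65, 88, 98, 104, 134, 186, 216, 189, 131, 92, 96, 88, 64, 60, 141, 207]
head [-1.875 -0.625] part [0. 0.]
t 38.4 clampTCP [-105.4   24.2] z 16.8 shift cm [ 0.03 -0.48 -0.02] turnz -0.006 tilt [ 0.001 -0.007 -1.   ] F [  3.5 -19.7] -6.1 w 58.1 gf 10.2
```

```bash
python3 -m crank '[[[0,0.9,0],[0,0,0]],[[0,0.3,-0.1],[0,0,0]],[[0,0.3,-0.1],[0,0,0]],[[0,0.2,0],[0,0,0]],[[0,0,0],[0,0,0]]]' 3 26 | grep -E "gri"
python3 -m crank '[[[0,-0.3,0.1],[0,0,0]],[[0,-0.3,0.1],[0,0,0]],[[0,-0.2,0],[0,0,0]],[[0,0,0],[0,0,0]],[[0,0,0],[0,0,0]]]' 5.8 | grep -E "gri|cont"
python3 -m crank '[[[0,0.3,-0.1],[0,0,0]],[[0,0.3,-0.1],[0,0,0]],[[0,0.2,0],[0,0,0]],[[0,0,0],[0,0,0]],[[0,0,0],[0,0,0]]]' 3 26 | grep -E "gri"
python3 -m crank '[[[0,-0.3,0.1],[0,0,0]],[[0,-0.3,0.1],[0,0,0]],[[0,-0.2,0],[0,0,0]],[[0,0,0],[0,0,0]],[[0,0,0],[0,0,0]]]' 5.8 | grep -E "gri|cont"
python3 -m crank '[[[0,0.3,-0.1],[0,0,0]],[[0,0.3,-0.1],[0,0,0]],[[0,0.2,0],[0,0,0]],[[0,0,0],[0,0,0]],[[0,0,0],[0,0,0]]]' 3 26 | grep -E "gri"
python3 -c "from h import *;go(-105,22.5,17)"
python3 -m crank '[[[0,-0.3,0.1],[0,0,0]],[[0,-0.3,0.1],[0,0,0]],[[0,-0.2,0],[0,0,0]],[[0,0,0],[0,0,0]],[[0,0,0],[0,0,0]]]' 5.8 | grep -E "gri|cont"
```

```text
grip_width: 0.0387
gripper_force: 29.6
contact_force: [0.4, -1.3, -0.3]
grip_width: 0.0579
gripper_force: 0.0
grip_width: 0.0388
gripper_force: 28.2
contact_force: [0.5, 0.6, 0.9]
grip_width: 0.0578
gripper_force: 0.0
grip_width: 0.0382
gripper_force: 28.3
t 40.9 clampTCP [-106.1   13.2] z 19.6 shift cm [ 0.11 -0.93  0.26] turnz 0.002 tilt [-0.001 -0.002 -1.   ] F [-4.5 -2.4] 10.4 w 38.2 gf 28.3
contact_force: [-0.2, -0.2, -0.5]
grip_width: 0.058
gripper_force: 0.0
```

```bash
python3 -m crank '[[[0,0.8,0],[0,0,0]],[[0,0.8,0],[0,0,0]],[[0,0.5,0],[0,0,0]],[[0,0.3,0],[0,0,0]],[[0,0,0],[0,0,0]]]' 5.8 >/dev/null;python3 prof.py s32
python3 -m crank '[[[0,-0.8,0],[0,0,0]],[[0,-0.8,0],[0,0,0]],[[0,-0.8,0],[0,0,0]],[[0,0,0],[0,0,0]]]' 5.8 >/dev/null;python3 prof.py s33
```

```text
s14 [50, 55, 55, 54, 46, 67, 92, 106, 125, 138, 122, 93, 94, 85, 64, 63, 141, 208]
s32 [51, 56, 76, 99, 104, 137, 185, 216, 217, 182, 127, 88, 91, 88, 63, 61, 146, 206]
head [-2.625 -1.   ] part [0. 0.]
t 41.95 clampTCP [-107.1    3.2] z 16.6 shift cm [ 0.22 -2.58 -0.03] turnz 0.005 tilt [-0.004  0.004 -1.   ] F [-5.6 16.1] 3.6 w 58.2 gf 8.6
s14 [50, 55, 55, 54, 46, 67, 92, 106, 125, 138, 122, 93, 94, 85, 64, 63, 141, 208]
s33 [54, 53, 70, 97, 99, 115, 154, 202, 218, 187, 130, 92, 97, 89, 65, 60, 142, 205]
head [-2.25 -0.75] part [0. 0.]
t 42.4 clampTCP [-105.4   21.9] z 17.0 shift cm [ 0.04 -0.71  0.  ] turnz 0.0 tilt [-0.    -0.001 -1.   ] F [-0.   0.8] -0.1 w 57.8 gf 0.0
```

```bash
python3 -m crank '[[[0,0.3,-0.1],[0,0,0]],[[0,0.3,-0.1],[0,0,0]],[[0,0.2,0],[0,0,0]],[[0,0,0],[0,0,0]],[[0,0,0],[0,0,0]]]' 3 28 | grep -E "gri"
python3 -m crank '[[[0,-0.3,0.1],[0,0,0]],[[0,-0.3,0.1],[0,0,0]],[[0,-0.2,0],[0,0,0]],[[0,0,0],[0,0,0]],[[0,0,0],[0,0,0]]]' 5.8 | grep -E "gri|cont"
python3 -m crank '[[[0,0.3,-0.1],[0,0,0]],[[0,0.3,-0.1],[0,0,0]],[[0,0.2,0],[0,0,0]],[[0,0,0],[0,0,0]],[[0,0,0],[0,0,0]]]' 3 28 | grep -E "gri"
python3 -m crank '[[[0,-0.3,0.1],[0,0,0]],[[0,-0.3,0.1],[0,0,0]],[[0,-0.2,0],[0,0,0]],[[0,0,0],[0,0,0]],[[0,0,0],[0,0,0]]]' 5.8 | grep -E "gri|cont"
python3 -m crank '[[[0,-0.7,0],[0,0,0]],[[0,-0.4,0],[0,0,0]],[[0,0,0],[0,0,0]]]' 5.8 >/dev/null;python3 prof.py s34
python3 -m crank '[[[0,-0.2,0],[0,0,0]],[[0,0,0],[0,0,0]]]' 5.8 >/dev/null;python3 -c "from h import *;go(-105,22.5,17)"
```

```text
grip_width: 0.0386
gripper_force: 30.2
contact_force: [0.9, 0.4, -0.2]
grip_width: 0.0583
gripper_force: 0.0
grip_width: 0.0384
gripper_force: 30.3
contact_force: [0.7, -0.5, -0.1]
grip_width: 0.058
gripper_force: 0.0
s14 [50, 55, 55, 54, 46, 67, 92, 106, 125, 138, 122, 93, 94, 85, 64, 63, 141, 208]
s34 [57, 51, 58, 83, 98, 104, 135, 186, 216, 188, 130, 91, 94, 88, 66, 60, 139, 207]
head [-1.875 -0.625] part [0. 0.]
t 44.75 clampTCP [-105.4   24.6] z 16.8 shift cm [ 0.03 -0.44 -0.02] turnz -0.008 tilt [ 0.002 -0.008 -1.   ] F [  3.7 -25.7] -6.8 w 58.1 gf 12.6
t 44.95 clampTCP [-105.3   24.9] z 16.8 shift cm [ 0.04  0.24 -0.02] turnz -0.009 tilt [ 0.002 -0.01  -1.   ] F [  4.5 -29.7] -8.2 w 57.8 gf 15.1
```

```bash
python3 -m crank '[[[0,0.8,0],[0,0,0]],[[0,0.3,0],[0,0,0]],[[0,0,0],[0,0,0]],[[0,0,-3],[0,0,0]],[[0,0,-5],[0,0,0]]]' 8.3 >/dev/null
python3 -m crank '[[[-3,0,-3],[0,0,0]],[[0,0,0],[0,0,0]],[[0,0,0],[0,0,0]]]' >/dev/null; python3 prof.py s35
python3 -c "
from bench import r;print(r.hand_in())"
```

```text
s14 [50, 55, 55, 54, 46, 67, 92, 106, 125, 138, 122, 93, 94, 85, 64, 63, 141, 208]
s35 [52, 52, 70, 99, 95, 112, 154, 202, 215, 186, 130, 93, 96, 85, 63, 60, 141, 208]
head [-2.25 -0.75] part [0. 0.]
t 45.8 clampTCP [-135.2   25.1] z 126.9 shift cm [ 3.02 -0.38 10.99] turnz 0.001 tilt [ 0.  0. -1.] F [0.1 0.3] -0.4 w 82.9 gf 0.0
the job is handed in; nothing more can be done
None
```

I handed the job in at about 46 s with the part clamped against the fixed jaw, but the trigger never stopped short of home, even at 28–40 N, so a firm grip is not confirmed. I had to unlock the head and reset it one notch back after the first round of squeezes. At the end the head resisted a push of about 30 N without slipping, and release and trigger were let go.

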